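# Return the orange turn tag through the slot of the return box

### The arm

A 6-joint arm with a two-finger parallel gripper is mounted at the origin on the work surface. World frame = base frame: x ahead of the robot, y to its left, z up, the work surface at z = 0. Lengths are in m, angles in rad, forces in N, time in s.
With the tool pointing down it reaches from about 0.375 to 0.825 m from the base axis. Payload 5.5 kg.
Tool frame: the origin (TCP) lies at the very end of the fingers, on their centre line; the grasp point (between the pads) lies env.tcp_to_grasp behind it (env.tcp_to_grasp is the distance from the TCP to the grasp point, in m); x points along the fingers, y is the direction in which the jaws open and shut, and the axes are right-handed (so a half turn about x gives the same grasp; the last joint's range is limited). The gripper opens to 85 mm and grips with 20 to 120 N. Pads are 22 mm wide; open, the fingers measure 114 mm over their backs; the gripper's body (76 mm by 85 mm) begins 54 mm behind the grasp point. The pads swing forward as they close: fully open they stand 13 mm farther back than shut.
Start: joints at [-1.116, 0.314, -0.047, 1.21, 0, 1.571], TCP at [0.264, -0.539, 0.231] pointing down, gripper open.
Joint ranges: [-2.67, 2.67], [-0.69, 1.73], [-1.03, 1.25], [-2.08, 2.16], [-1.42, 1.45], [-3.14, 3.14]. Speed limits (rad/s): [2.39, 2.39, 3.01, 3.14, 3.14, 3.14].

### API

Orientations are given as a unit quaternion [w, x, y, z].
In Python, from workcell import env, imaging, ticket gives the robot as it stands.
- The arm moves only by the tool send_rows, never from a script. Its argument "commands" is text: rows parted by semicolons, each of 5 numbers parted by spaces: the shift along the tool's x, y, z in cm, then the turn about the tool's x in rad, then the closure, from 0 (fully open) to 1 (shut). A call has 1 to 12 rows; each row is the pose to reach, as a shift and turn from the pose measured when the call began, along the tool's axes at that moment; what a row does not reach only later rows make up. A row lasts 1/12 s, in which the tool goes at most 41.7 mm and 7.16 degrees, less where a joint would pass 70% of its speed; a pose out of reach is approached as far as the arm can. A call with a gripper value outside its range is refused whole. The fingers move at their own pace and stop on an object; the grip force is fixed at half the most. Time passes only in rows, so rows that repeat a pose let the fingers close. It gives the time, the measured TCP pose, the force and the opening at its end, in the units of the state.
- env.state(): the state, without advancing time (a new reading comes with each control period).
- imaging.read_camera(name): name is "scene" or "top"; returns a dict with "image" (384x512x3 uint8, blue, green, red), "camera_matrix" (3x3 intrinsics, pixels), "dist" ([k1, k2, p1, p2, k3] as OpenCV has them; the pictures are not rectified), "camera_from_world" (4x4, takes a point from world to camera coordinates). Camera axes: x right, y down, z forward; pixel columns grow to the right and rows downward; lengths in m; the calibration is good to about 2 mm. A picture is of the moment at which its call begins. There is no depth.
- ticket.finish_job(): hands the job in, once; it reports no verdict.
The state is a dict: "clock": time; "joint_pos": joint angles; "dq": joint speeds; "joint_torque": joint torques, N m; "eef_pos": TCP position; "orientation": TCP orientation; "contact_force": force on the tool from outside, world axes, zero at the start; "torque": the same for the moment, N m; "gripper_width": finger opening in m.
Only numpy, scipy, OpenCV 4.12 (cv2) and the standard library are available. Lean on these libraries where they do the work, as an engineer would, in place of code of your own. Each camera call takes 0.05 s, during which the arm holds its last target.

### The job

The visitor at the orange press has finished: take the orange tag out of the wooden rail and post it through the slot in the sloping face of the clear return box, pushing it right through until it drops inside and the sprung flap shuts behind it. Leave the other tags standing in the rail and do not disturb the badges, die and marker lying about.

Things in the scene. Friction and masses are not known exactly. Their poses are not given: they have to be found in the camera images.
- tag_orange: The orange tag: plastic plate 8 mm thick (its x), 76 mm wide (its y), 120 mm long (its z), about 77 g, white panel on both faces, steel eyelet near the upper end. Origin at its centre, z along its length to the upper (eyelet) end, the tail. At the start it stands in the rail, tail up, leaning 25 degrees from vertical, tail towards the rail's -x side; the three colours come in any order.
- tag_tail (a point): Middle of the orange tag's upper end face (60 mm from its centre along its z). Held here by its two faces, the tag can swing a few degrees between the fingertips in the plane of its faces while it is carried.
- tag_nose (a point): Middle of the orange tag's lower end face (60 mm from its centre along its -z); this end enters the slot first.
- tag_blue: Blue turn tag, same size and axes, standing in the same rail; to be left there.
- tag_green: Green turn tag, same size and axes, standing in the same rail; to be left there.
- rail: Wooden tag rail, 290 mm long (its y), 84 mm deep (its x from -46 to +38 mm), fixed; origin on the table under the groove. The groove runs along y and leans 25 degrees, tops towards -x. Three tags stand in it side by side about 94 mm apart, noses on its floor 20 mm above the table, loosely held (10 mm groove). A tag is drawn out upwards along its own length.
- rail_back (a point): Middle of the top edge of the rail's backrest (76 mm above the table), which touches the -x face of the tags and covers the lowest 66 mm of their length; on their other face a lip covers the lowest 14 mm. So the upper 54 mm of each tag is free on both faces.
- return_box: Return box with clear walls, 220 mm deep (its x from -85 to +135 mm), 180 mm wide (its y), 223 mm high, fixed; origin on the table straight below the middle of the slot. Front wall (at -x) 110 mm high, then the face slopes up towards +x at 35 degrees from level to the flat top. Inner floor 6 mm above the table, two flat yellow tags on it. The slot is the only opening.
- slot_plate: Grey sloping face of the return box. Origin: middle of the slot at the face's outer surface, 170 mm above the table. z points squarely out of the face (35 degrees from vertical, leaning to the box's -x), x up the slope, y along the slot. Slot 82 mm long (y), 12 mm wide (x), through 4 mm of sheet; in its middle a finger notch 42 mm (x) by 36 mm (y). A tag goes in with its axes parallel to these.
- slot_mouth (a point): Middle of the slot at the top of its steel bezel, 4 mm proud of the face (to 23 mm from the middle in x, 54 mm in y), mouth chamfered to 20 x 90 mm. A tag let go half way stays stuck in the slot, sagging about 9 degrees (tail up the slope) or creeping in a little; it drops only when its tail is pushed past the face (a few mm below it, closed fingertips going into the notch).
- flap (a joint): Black sprung flap behind the slot and notch, hinged 26 mm up the slope from the slot's middle: 0 = shut, grows (rad) as a tag pushes it inwards, about 1 with a tag in the slot, at most 1.4. The spring is light: about 0.5 N to start it, and a few newtons push a tag on past it. It shuts by itself.
- badge_a: White finished badge with a blue spot, 58 mm across, 9 mm thick, lying on the table near the rail; origin in the centre of its underside.
- badge_b: Yellow finished badge, 58 mm across, 9 mm thick, lying on the table near the rail; origin in the centre of its underside.
- badge_c: White finished badge with a green spot, 58 mm across, 9 mm thick, lying between robot and rail or box; origin in the centre of its underside.
- die_ring: Steel die of a press, 72 mm across, 30 mm high, standing between robot and rail or box; origin in the centre of its underside.
- marker: White marker pen with red cap, 14 mm thick, 130 mm long (its x), lying between robot and rail or box; origin on the table under its middle.
Not all that is in view belongs to the job. Several things have the shape of the tag_orange; the one meant has the colours described above.

How it is judged:
By the outcome, as a careful person would: the job done as asked, in the order asked, and still so for the second after the job is handed in, with the robot touching nothing.
It also fails if it takes over 51 s, if anything falls off the work surface, if the arm or the gripper's body presses on something with over 40 N, if the wrist force passes 120 N, or if a joint passes its speed limit or range.

## Working session

There is one attempt and no reset: what is moved stays moved. The work goes in short steps, Python scripts to look and compute and a tool call to move; the robot and the scene stay as the last step left them, time stands still between calls to the robot, and variables do not carry over. Pictures are saved under pics/ and viewed, and the job is handed in when it is done.

Besides the shell and the picture viewer there is one more tool, called by a JSON object that holds its "api" and its "payload", one argument or row to a line. send_rows: Moves the arm, as the interface text tells. Its arguments: {"type":"object","properties":{"commands":{"type":"string"}},"required":["commands"]}

```bash
ls; mkdir -p pics; python3 - <<'E'
from workcell import env, imaging
import cv2,numpy as np
s=env.state();print(s,env.tcp_to_grasp)
for n in("scene","top"):
    r=imaging.read_camera(n);cv2.imwrite(f"pics/{n}0.png",r["image"])
    print(n,r["camera_matrix"],r["dist"],r["camera_from_world"])
E
```

```text
pics
{'clock': 0.0, 'joint_pos': array([-1.11600217e+00,  3.14210661e-01, -4.80531608e-02,  1.21014871e+00,
       -1.85179682e-05,  1.57081896e+00]), 'dq': array([ 0.00019759, -0.00033539, -0.00076886,  0.0014019 , -0.00112125,
        0.00063379]), 'joint_torque': array([ 6.61508202e-04, -5.39590430e+01,  3.39749336e+01,  1.90541876e-02,
       -1.36547055e-04,  1.09950602e-05]), 'eef_pos': array([ 0.26332341, -0.53852781,  0.23045509]), 'orientation': array([-0.15884876, -0.68876975, -0.15995922,  0.68904016]), 'contact_force': array([0.04664017, 0.4993704 , 0.07162965]), 'torque': array([-0.01683178, -0.04916461,  0.00411361]), 'gripper_width': 0.08530457718973974} 0.0187
scene [[369.59578128   0.         256.90161425]
 [  0.         369.59578128 189.7251775 ]
 [  0.           0.           1.        ]] [-0.04781094  0.          0.          0.          0.        ] [[-0.81162687  0.58394443 -0.01645386  0.338795  ]
 [ 0.47662546  0.64565263 -0.59662455 -0.18227771]
 [-0.3377721  -0.49207884 -0.80235181  1.40743726]
 [ 0.          0.          0.          1.        ]]
top [[361.05291469   0.         251.96981346]
 [  0.         361.05291469 191.17999676]
 [  0.           0.           1.        ]] [0.0178483 0.        0.        0.        0.       ] [[-0.01880002 -0.99981596 -0.00382275  0.06906576]
 [-0.99712636  0.01902981 -0.07332729  0.45409706]
 [ 0.07338654  0.00243321 -0.9973006   1.0608751 ]
 [ 0.          0.          0.          1.        ]]
```

View pics/scene0.png

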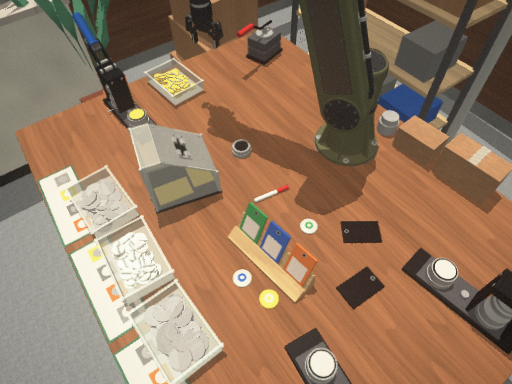

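View pics/top0.png

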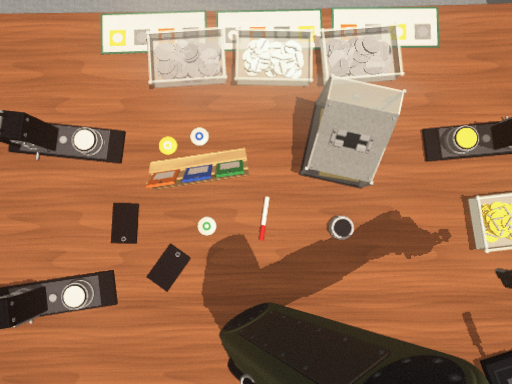

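Top view: three tags stand in the rail, at (163,178) orange, (198,173) blue and (231,168) green. The box slot is at (352,140). I'll enlarge both before measuring.

```bash
python3 - <<'E'
import cv2,numpy as np
a=cv2.imread("pics/top0.png");b=cv2.imread("pics/scene0.png")
def c(im,x0,y0,w,h,k):return cv2.resize(im[y0:y0+h,x0:x0+w],None,fx=k,fy=k,interpolation=cv2.INTER_CUBIC)
cv2.imwrite("pics/c1.png",c(a,140,130,120,75,6))
cv2.imwrite("pics/c2.png",c(b,215,190,120,115,5))
cv2.imwrite("pics/c3.png",c(a,295,70,120,120,5))
cv2.imwrite("pics/c4.png",c(b,125,115,105,100,6))
E
```

```text
(no output)
```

View pics/c1.png

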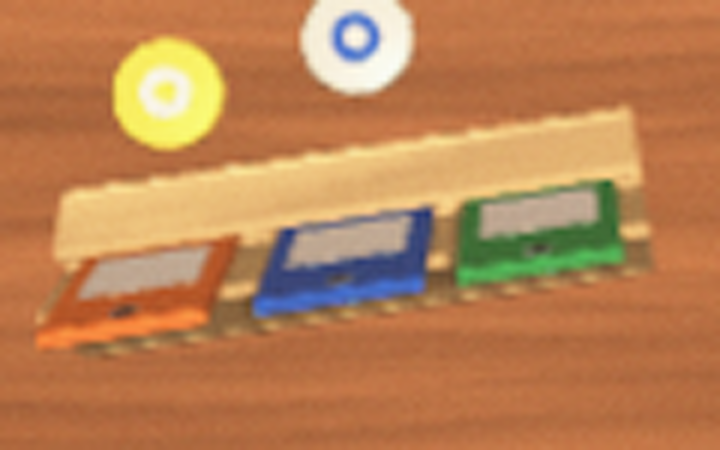

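View pics/c2.png

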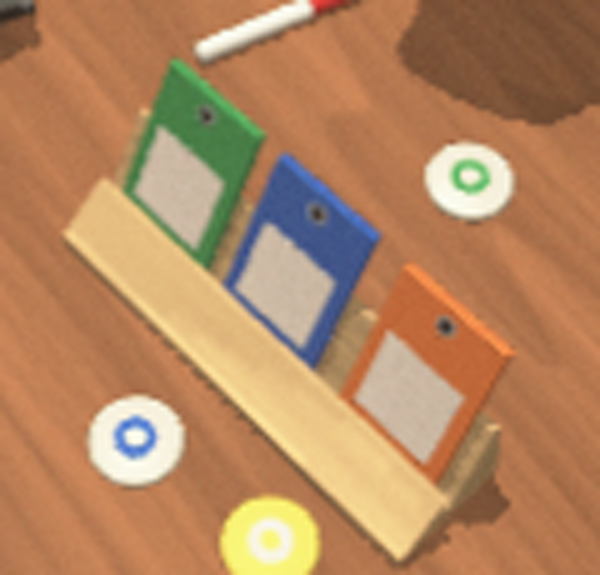

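View pics/c3.png

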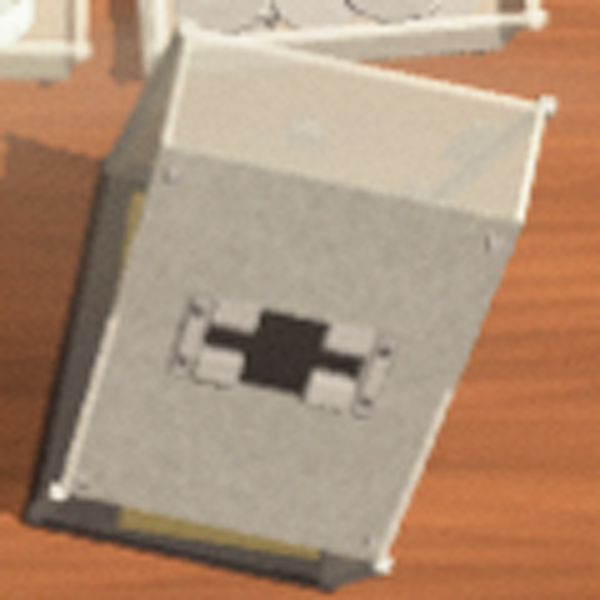

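View pics/c4.png

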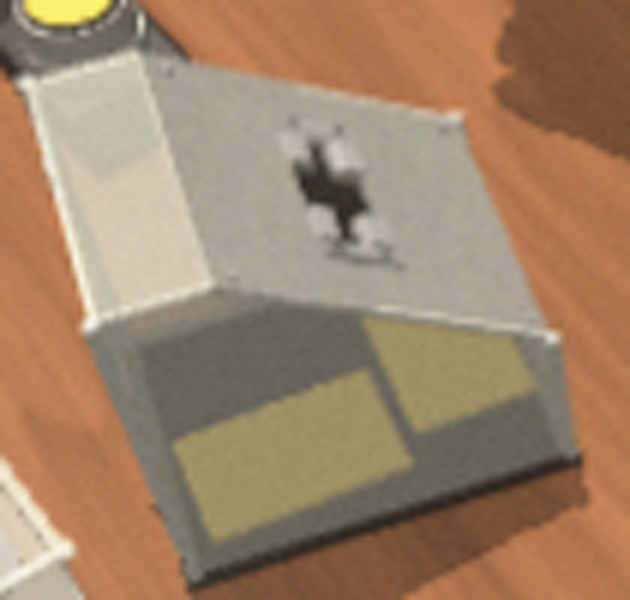

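```bash
cat > h.py <<'E'
import cv2,numpy as np
from workcell import env,imaging
from scipy.spatial.transform import Rotation as R
def cam(n):
    r=imaging.read_camera(n);return r
def ray(r,uv):
    p=cv2.undistortPoints(np.array([[uv]],float),r["camera_matrix"],r["dist"])[0,0]
    T=r["camera_from_world"];d=T[:3,:3].T@np.array([p[0],p[1],1]);return -T[:3,:3].T@T[:3,3],d/np.linalg.norm(d)
def onz(r,uv,z):
    o,d=ray(r,uv);return o+d*(z-o[2])/d[2]
def tri(r1,u1,r2,u2):
    o1,d1=ray(r1,u1);o2,d2=ray(r2,u2)
    s=np.linalg.lstsq(np.c_[d1,-d2],o2-o1,rcond=None)[0]
    a=o1+s[0]*d1;b=o2+s[1]*d2;return (a+b)/2,np.linalg.norm(a-b)
def proj(r,P):
    T=r["camera_from_world"];return cv2.projectPoints(np.atleast_2d(P).astype(float),cv2.Rodrigues(T[:3,:3])[0],T[:3,3],r["camera_matrix"],r["dist"])[0].reshape(-1,2)
def pose():
    s=env.state();q=s["orientation"];return s["eef_pos"],R.from_quat([q[1],q[2],q[3],q[0]]).as_matrix(),s
E
python3 - <<'E'
from h import *
t=cam("top");s=cam("scene")
def c1(u,v):return (140+(u+.5)/6-.5,130+(v+.5)/6-.5)
def c2(u,v):return (215+(u+.5)/5-.5,190+(v+.5)/5-.5)
def c3(u,v):return (295+(u+.5)/5-.5,70+(v+.5)/5-.5)
def c4(u,v):return (125+(u+.5)/6-.5,115+(v+.5)/6-.5)
P={}
for n,a,b in [("o_in",(210,319),(409,266)),("o_out",(40,334),(513,352)),("b_in",(425,287),(285,157)),("b_out",(256,300),(379,238)),("g_in",(622,248),(177,62)),("g_out",(459,269),(264,134)),
  ("o_eye",(124,311),(445,326)),("b_eye",(340,280),(317,213)),("g_eye",(539,249),(206,115))]:
    P[n],e=tri(t,c1(*a),s,c2(*b));print(n,P[n].round(4),round(e,4))
for n,a,b in [("plate_TL",(163,150),(212,287)),("plate_TR",(522,221),(143,55)),("plate_BL",(62,490),(556,338)),("plate_BR",(383,566),(457,121)),("slotL",(205,336),(345,238)),("slotR",(362,369),(316,145)),("boxTL",(186,33),(92,325)),("boxTR",(548,103),(33,85)),
 ]:
    P[n],e=tri(t,c3(*a),s,c4(*b));print(n,P[n].round(4),round(e,4))
import pickle;pickle.dump(P,open("P.pkl","wb"))
print(onz(t,(342,228),.03),onz(t,(206,226),.009))
E
```

```text
o_in [0.4745 0.2692 0.1192] 0.0003
o_out [0.4673 0.3441 0.1277] 0.0032
b_in [0.4871 0.1722 0.1192] 0.0005
b_out [0.4809 0.2478 0.1268] 0.0031
g_in [0.5017 0.0834 0.1247] 0.0024
g_out [0.4926 0.1567 0.1295] 0.0035
o_eye [0.4799 0.3083 0.1154] 0.0013
b_eye [0.4923 0.2107 0.1142] 0.0013
g_eye [0.5047 0.1202 0.115 ] 0.0014
plate_TL [ 0.6651 -0.131   0.2168] 0.0032
plate_TR [ 0.6228 -0.3033  0.2173] 0.0028
plate_BL [ 0.5097 -0.0912  0.1054] 0.0031
plate_BR [ 0.4662 -0.2676  0.1019] 0.0008
slotL [ 0.5829 -0.1601  0.1715] 0.0062
slotR [ 0.5627 -0.2402  0.1635] 0.001
boxTL [ 0.7233 -0.1438  0.2174] 0.0023
boxTR [ 0.6805 -0.3176  0.2184] 0.0044
[ 0.34156176 -0.20036988  0.03      ] [0.35430203 0.19964657 0.009     ]
```

{"api": "send_rows", "payload": {
  "commands": "-5 0 0 0 0;-10 0 0 0 0;-15 -3 -4 -0.1 0;-15 -41 -57.5 -1.246 0;-15 -41 -57.5 -1.246 0;-15 -41 -57.5 -1.246 0;-15 -41 -57.5 -1.246 0;-15 -41 -57.5 -1.246 0;-15 -41 -57.5 -1.246 0;-15 -41 -57.5 -1.246 0;-15 -41 -57.5 -1.246 0;-15 -41 -57.5 -1.246 0"
}}

```text
clock: 1.2
eef_pos: [0.4541, -0.1853, 0.3664]
orientation: [0.528, 0.471, 0.528, -0.47]
contact_force: [1.3, -1.3, -0.9]
gripper_width: 0.0854
```

```bash
cat >> h.py <<'E'
def show():
    p,M,s=pose();x=M[:,0];y=M[:,1]
    print("t",round(s["clock"],2),"p",p.round(4),"tilt",round(np.degrees(np.arccos(-x[2])),2),"tilthead",round(np.degrees(np.arctan2(x[1],x[0])),1),"\nX",x.round(3),"Y",y.round(3),"Z",M[:,2].round(3),"q",s["joint_pos"].round(3),"F",s["contact_force"].round(1),"w",round(s["gripper_width"],4))
E
python3 -c "
from h import *
show()
p,M,s=pose();print(M.T@(np.array([.6,.08,.38])-p)*100)"
```

```text
t 1.2 p [ 0.4541 -0.1853  0.3664] tilt 0.05 tilthead 106.2 
X [-0.     0.001 -1.   ] Y [ 0.993  0.115 -0.   ] Z [ 0.115 -0.993 -0.001] q [-3.880e-01  8.500e-02 -2.500e-02  1.461e+00  1.000e-03  1.068e+00] F [ 1.3 -1.3 -0.9] w 0.0854
[ -1.34408858  17.54219259 -24.68368834]
```

{"api": "send_rows", "payload": {
  "commands": "-1.4 17.5 -24.7 0 0;-1.4 17.5 -24.7 0 0;-1.4 17.5 -24.7 0 0;-1.4 17.5 -24.7 0 0;-1.4 17.5 -24.7 0 0;-1.4 17.5 -24.7 0 0;-1.4 17.5 -24.7 0 0;-1.4 17.5 -24.7 0 0;-1.4 25 -24.7 0 0;-1.4 35 -24.7 0 0;-1.4 45 -24.7 0 0;-1.4 50 -24.7 0 0"
}}

```text
clock: 2.2
eef_pos: [0.7507, 0.0975, 0.3807]
orientation: [0.528, 0.47, 0.528, -0.47]
contact_force: [1.6, 0.1, 0.7]
gripper_width: 0.0855
```

```bash
python3 -c "
from h import *
show()"
```

```text
t 2.2 p [0.7507 0.0975 0.3807] tilt 0.05 tilthead 147.5 
X [-0.001  0.001 -1.   ] Y [ 0.993  0.115 -0.001] Z [ 0.115 -0.993 -0.001] q [1.290e-01 7.180e-01 9.320e-01 1.786e+00 1.000e-03 1.584e+00] F [1.6 0.1 0.7] w 0.0855
```

{"api": "send_rows", "payload": {
  "commands": "0 5 0 0 0;0 10 0 0 0;0 15 0 0 0;0 20 0 0 0;0 20 0 0 0;0 20 0 0 0"
}}

```text
clock: 2.7
eef_pos: [0.8361, 0.1062, 0.3281]
orientation: [0.538, 0.483, 0.517, -0.458]
contact_force: [-0.2, 0.2, -0.2]
gripper_width: 0.0855
```

```bash
python3 -c "
from h import *
show()"
```

```text
t 2.7 p [0.8361 0.1062 0.3281] tilt 2.62 tilthead 7.9 
X [ 0.045  0.006 -0.999] Y [0.992 0.115 0.046] Z [ 0.115 -0.993 -0.001] q [1.260e-01 9.480e-01 1.250e+00 1.827e+00 1.000e-03 1.582e+00] F [-0.2  0.2 -0.2] w 0.0855
```

{"api": "send_rows", "payload": {
  "commands": "-10 10 0 0 0;-20 20 0 0 0;-20 20 0 0 0;-20 20 0 0 0"
}}

```text
clock: 3.03
eef_pos: [0.833, 0.1048, 0.3702]
orientation: [0.549, 0.496, 0.505, -0.444]
contact_force: [-1.0, -0.1, -0.6]
gripper_width: 0.0855
```

```bash
python3 -c "
from h import *
show()"
```

```text
t 3.03 p [0.833  0.1048 0.3702] tilt 5.49 tilthead 7.5 
X [ 0.095  0.012 -0.995] Y [0.989 0.114 0.096] Z [ 0.115 -0.993 -0.001] q [1.250e-01 8.980e-01 1.250e+00 1.827e+00 1.000e-03 1.581e+00] F [-1.  -0.1 -0.6] w 0.0855
```

{"api": "send_rows", "payload": {
  "commands": "-50 30 0 0 0;-50 30 0 0 0;-50 30 0 0 0;-50 30 0 0 0;-50 30 0 0 0;-50 30 0 0 0"
}}

```text
clock: 3.53
eef_pos: [0.7906, 0.0984, 0.454]
orientation: [0.559, 0.506, 0.494, -0.432]
contact_force: [-0.6, -0.1, 0.4]
gripper_width: 0.085
```

```bash
python3 -c "
from h import *
show()"
```

```text
t 3.53 p [0.7906 0.0984 0.454 ] tilt 7.98 tilthead 7.4 
X [ 0.138  0.018 -0.99 ] Y [0.984 0.114 0.139] Z [ 0.115 -0.993 -0.002] q [1.240e-01 7.910e-01 1.250e+00 1.890e+00 1.000e-03 1.579e+00] F [-0.6 -0.1  0.4] w 0.085
```

{"api": "send_rows", "payload": {
  "commands": "-4 8 0 0 0;-4 8 0 0 0"
}}

```text
clock: 3.7
eef_pos: [0.8084, 0.1001, 0.4604]
orientation: [0.568, 0.517, 0.483, -0.419]
contact_force: [0.2, -0.7, -0.4]
gripper_width: 0.0854
```

```bash
python3 -c "
from h import *
show()"
```

```text
t 3.7 p [0.8084 0.1001 0.4604] tilt 10.54 tilthead 7.3 
X [ 0.181  0.023 -0.983] Y [0.977 0.113 0.183] Z [ 0.115 -0.993 -0.002] q [1.230e-01 7.870e-01 1.250e+00 1.850e+00 1.000e-03 1.579e+00] F [ 0.2 -0.7 -0.4] w 0.0854
```

Two rows add about 2.6° of forward tilt, so repeated moves past the reach limit give the lean I need.

{"api": "send_rows", "payload": {
  "commands": "-4 8 0 0 0;-4 8 0 0 0"
}}

```text
clock: 3.87
eef_pos: [0.8253, 0.1017, 0.4677]
orientation: [0.577, 0.528, 0.472, -0.407]
contact_force: [0.8, -0.5, -0.3]
gripper_width: 0.0853
```

{"api": "send_rows", "payload": {
  "commands": "-2 10 0 0 0;-2 10 0 0 0"
}}

```text
clock: 4.03
eef_pos: [0.8522, 0.1045, 0.4639]
orientation: [0.586, 0.538, 0.46, -0.394]
contact_force: [0.1, 0.5, -0.6]
gripper_width: 0.0854
```

{"api": "send_rows", "payload": {
  "commands": "0 10 0 0 0;0 10 0 0 0"
}}

```text
clock: 4.2
eef_pos: [0.8852, 0.108, 0.4518]
orientation: [0.594, 0.548, 0.449, -0.382]
contact_force: [0.4, -0.1, -0.2]
gripper_width: 0.0855
```

```bash
python3 -c "
from h import *
show()"
```

```text
t 4.2 p [0.8852 0.108  0.4518] tilt 17.91 tilthead 7.2 
X [ 0.305  0.038 -0.952] Y [0.945 0.109 0.307] Z [ 0.115 -0.993 -0.003] q [1.210e-01 8.180e-01 1.249e+00 1.689e+00 1.000e-03 1.577e+00] F [ 0.4 -0.1 -0.2] w 0.0855
```

{"api": "send_rows", "payload": {
  "commands": "-2 10 0 0 0;-2 10 0 0 0"
}}

```text
clock: 4.37
eef_pos: [0.9083, 0.1104, 0.4525]
orientation: [0.602, 0.557, 0.437, -0.369]
contact_force: [-0.3, -0.6, -0.1]
gripper_width: 0.0854
```

{"api": "send_rows", "payload": {
  "commands": "-3 10 0 0 0;-3 10 0 0 0"
}}

```text
clock: 4.53
eef_pos: [0.9255, 0.1121, 0.4628]
orientation: [0.61, 0.567, 0.425, -0.355]
contact_force: [0.4, 0.3, 0.6]
gripper_width: 0.0857
```

{"api": "send_rows", "payload": {
  "commands": "-3 10 0 0 0;-3 10 0 0 0"
}}

```text
clock: 4.7
eef_pos: [0.9411, 0.1136, 0.4765]
orientation: [0.618, 0.577, 0.412, -0.341]
contact_force: [-0.3, 1.2, 0.2]
gripper_width: 0.0855
```

```bash
python3 - <<'E'
from h import *
show()
t=cam("top");s=cam("scene")
def c1(u,v):return (140+(u+.5)/6-.5,130+(v+.5)/6-.5)
def c2(u,v):return (215+(u+.5)/5-.5,190+(v+.5)/5-.5)
def c3(u,v):return (295+(u+.5)/5-.5,70+(v+.5)/5-.5)
def c4(u,v):return (125+(u+.5)/6-.5,115+(v+.5)/6-.5)
# known heights: upper-face tail edge z~.131
for n,a,b in [("o_in",(210,319),(409,266)),("o_out",(40,334),(513,352)),("b_in",(425,287),(285,157)),("b_out",(256,300),(379,238)),("g_in",(622,248),(177,62)),("g_out",(459,269),(264,134))]:
    print(n,onz(t,c1(*a),.130).round(4),onz(s,c2(*b),.130).round(4))
for n,a,b,z in [("plate_TL",(163,150),(212,287),.223),("plate_TR",(522,221),(143,55),.223),("plate_BL",(62,490),(556,338),.11),("plate_BR",(383,566),(457,121),.11),("slotL",(205,336),(345,238),.172),("slotR",(362,369),(316,145),.172),("boxTL",(186,33),(92,325),.223),("boxTR",(548,103),(33,85),.223)]:
    print(n,onz(t,c3(*a),z).round(4),onz(s,c4(*b),z).round(4))
E
```

```text
t 4.7 p [0.9411 0.1136 0.4765] tilt 25.57 tilthead 7.1 
X [ 0.428  0.053 -0.902] Y [0.896 0.103 0.432] Z [ 0.115 -0.993 -0.004] q [0.12  0.816 1.249 1.558 0.002 1.576] F [-0.3  1.2  0.2] w 0.0855
o_in [0.4736 0.2667 0.13  ] [0.4787 0.2734 0.13  ]
o_out [0.4683 0.3424 0.13  ] [0.467  0.3458 0.13  ]
b_in [0.4861 0.1708 0.13  ] [0.4911 0.1776 0.13  ]
b_out [0.4817 0.2462 0.13  ] [0.481  0.2501 0.13  ]
g_in [0.5019 0.0825 0.13  ] [0.5028 0.0874 0.13  ]
g_out [0.4939 0.1555 0.13  ] [0.4915 0.1581 0.13  ]
plate_TL [ 0.6617 -0.1287  0.223 ] [ 0.6674 -0.1267  0.223 ]
plate_TR [ 0.6224 -0.302   0.223 ] [ 0.6235 -0.2954  0.223 ]
plate_BL [ 0.5103 -0.0915  0.11  ] [ 0.5103 -0.0865  0.11  ]
plate_BR [ 0.4651 -0.2647  0.11  ] [ 0.4697 -0.2603  0.11  ]
slotL [ 0.5803 -0.158   0.172 ] [ 0.5851 -0.1623  0.172 ]
slotR [ 0.5614 -0.2378  0.172 ] [ 0.5651 -0.2314  0.172 ]
boxTL [ 0.7201 -0.1418  0.223 ] [ 0.7249 -0.1397  0.223 ]
boxTR [ 0.6808 -0.3172  0.223 ] [ 0.6801 -0.3099  0.223 ]
```

```bash
python3 - <<'E'
from h import *
p,M,s=pose()
tail=np.array([.468,.3055,.128]);h=np.radians(7.5);a=np.array([np.sin(np.radians(25))*np.cos(h),np.sin(np.radians(25))*np.sin(h),-np.cos(np.radians(25))])
G=tail+.038*a
for d in(.10,.0):
    print((M.T@(G-d*a-p)*100).round(2))
print(M.T@a)
E
```

```text
[  6.09 -55.35 -24.38]
[ 16.09 -55.43 -24.41]
[ 0.99995683 -0.00878306 -0.00303119]
```

{"api": "send_rows", "payload": {
  "commands": "6.1 -55.4 -24.4 -0.015 0;6.1 -55.4 -24.4 -0.015 0;6.1 -55.4 -24.4 -0.015 0;6.1 -55.4 -24.4 -0.015 0;6.1 -55.4 -24.4 -0.015 0;6.1 -55.4 -24.4 -0.015 0;6.1 -55.4 -24.4 -0.015 0;6.1 -55.4 -24.4 -0.015 0;6.1 -55.4 -24.4 -0.015 0;6.1 -55.4 -24.4 -0.015 0;6.1 -55.4 -24.4 -0.015 0;6.1 -55.4 -24.4 -0.015 0"
}}

```text
clock: 5.8
eef_pos: [0.5866, 0.2479, 0.2697]
orientation: [0.622, 0.572, 0.415, -0.339]
contact_force: [0.3, 0.8, -0.6]
gripper_width: 0.0856
```

```bash
cat >> h.py <<'E'
def rel(G,a=None):
    p,M,s=pose();print("shift cm",(M.T@(np.array(G)-p)*100).round(2))
E
python3 - <<'E'
from h import *
show()
p,M,s=pose()
tail=np.array([.468,.3055,.128]);h=np.radians(7.5);a=np.array([np.sin(np.radians(25))*np.cos(h),np.sin(np.radians(25))*np.sin(h),-np.cos(np.radians(25))])
rel(tail-.062*a);rel(tail+.038*a)
E
```

```text
t 5.8 p [0.5866 0.2479 0.2697] tilt 25.46 tilthead 7.1 
X [ 0.427  0.053 -0.903] Y [0.895 0.117 0.43 ] Z [ 0.129 -0.992  0.003] q [ 0.477  0.029 -0.402  0.72  -0.15   1.887] F [ 0.3  0.8 -0.6] w 0.0856
shift cm [  1.84 -15.98  -7.26]
shift cm [ 11.84 -16.06  -7.29]
```

{"api": "send_rows", "payload": {
  "commands": "1.8 -16 -7.3 0 0;1.8 -16 -7.3 0 0;1.8 -16 -7.3 0 0;1.8 -16 -7.3 0 0;1.8 -16 -7.3 0 0;1.8 -16 -7.3 0 0;1.8 -16 -7.3 0 0"
}}

```text
clock: 6.38
eef_pos: [0.4416, 0.3028, 0.185]
orientation: [0.622, 0.571, 0.415, -0.338]
contact_force: [0.6, -0.4, 0.9]
gripper_width: 0.0851
```

```bash
python3 - <<'E'
from h import *
show()
tail=np.array([.468,.3055,.128]);h=np.radians(7.5);a=np.array([np.sin(np.radians(25))*np.cos(h),np.sin(np.radians(25))*np.sin(h),-np.cos(np.radians(25))])
rel(tail-.062*a);rel(tail+.038*a)
t=cam("top");s=cam("scene");p,M,_=pose()
for r,n,(x,y,w,hh) in((t,"t1",(110,90,150,112)),(s,"s1",(210,150,150,135))):
    im=r["image"].copy();k=5
    c=cv2.resize(im[y:y+hh,x:x+w],None,fx=k,fy=k,interpolation=cv2.INTER_CUBIC)
    for P in (p,tail):
        u=(proj(r,P)[0]-[x,y]+.5)*k-.5;cv2.circle(c,tuple(int(v) for v in u),4,(255,0,255),1)
    cv2.imwrite(f"pics/{n}.png",c)
E
```

```text
t 6.38 p [0.4416 0.3028 0.185 ] tilt 25.49 tilthead 7.1 
X [ 0.427  0.053 -0.903] Y [0.895 0.119 0.43 ] Z [ 0.13  -0.992  0.003] q [ 0.76  -0.068 -0.692  0.58  -0.258  2.151] F [ 0.6 -0.4  0.9] w 0.0851
shift cm [ 0.09 -0.    0.07]
shift cm [10.09 -0.09  0.04]
```

View pics/t1.png

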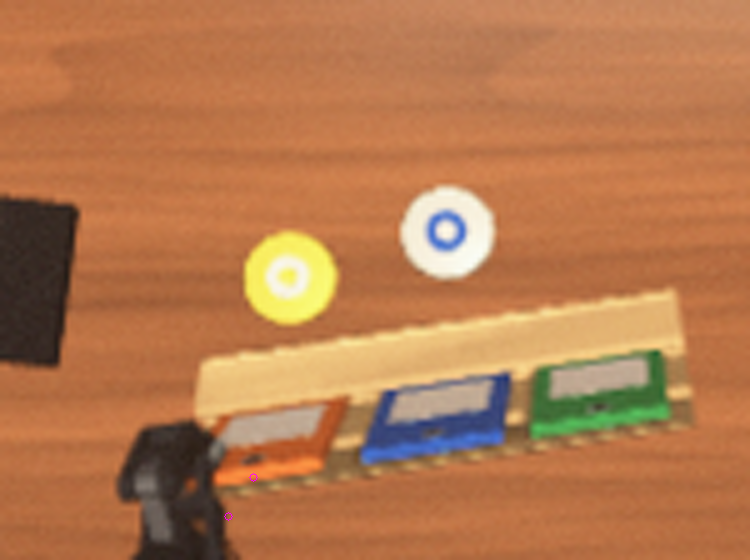

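View pics/s1.png

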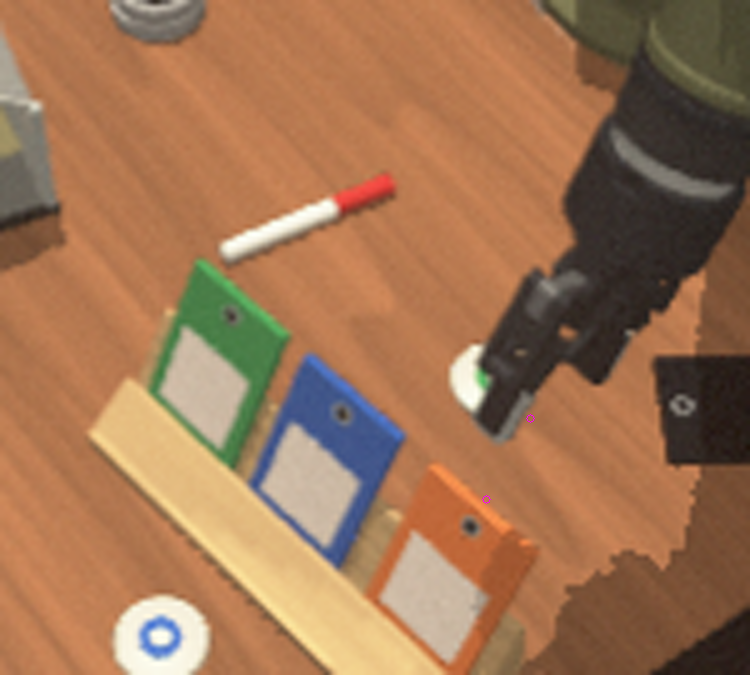

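```bash
python3 - <<'E'
from h import *
t=cam("top");s=cam("scene");p,M,_=pose()
X,Y,Z=M.T
for r,n,(x,y,w,hh) in((t,"t2",(125,150,70,60)),(s,"s2",(280,190,80,85))):
    im=r["image"].copy();k=8
    c=cv2.resize(im[y:y+hh,x:x+w],None,fx=k,fy=k,interpolation=cv2.INTER_CUBIC)
    for sy in(-.0425,.0425,.057,-.057):
      for z in (-.011,.011):
        u=(proj(r,p+sy*Y-.013*X+z*Z)[0]-[x,y]+.5)*k-.5;cv2.circle(c,tuple(int(v) for v in u),4,(255,0,255) if abs(sy)<.05 else (255,255,0),-1)
    cv2.imwrite(f"pics/{n}.png",c)
E
```

```text
(no output)
```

View pics/t2.png

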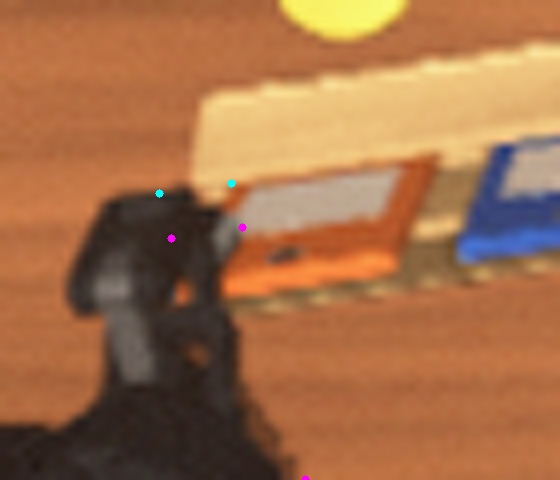

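View pics/s2.png

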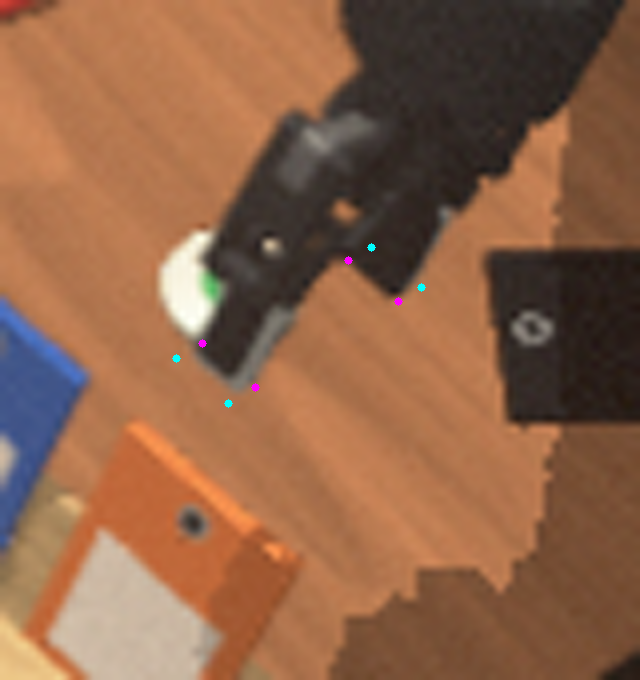

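{"api": "send_rows", "payload": {
  "commands": "3 0 0 0 0.4;6 0 0 0 0.4;8.5 -0.1 0 0 0.5;10.1 -0.1 0 0 0.6;10.1 -0.1 0 0 0.6;10.1 -0.1 0 0 0.6"
}}

```text
clock: 7.08
eef_pos: [0.4863, 0.3069, 0.0939]
orientation: [0.621, 0.572, 0.414, -0.34]
contact_force: [-0.5, 0.6, -0.1]
gripper_width: 0.0342
```

```bash
python3 - <<'E'
from h import *
show()
t=cam("top");s=cam("scene");p,M,_=pose()
X,Y,Z=M.T
o=[]
for r,n,(x,y,w,hh) in((t,"t3",(125,150,70,60)),(s,"s3",(270,210,70,60))):
    im=r["image"].copy();k=5.6
    c=cv2.resize(im[y:y+hh,x:x+w],None,fx=k,fy=k,interpolation=cv2.INTER_CUBIC);o.append(c)
cv2.imwrite("pics/ts3.png",np.hstack(o))
E
```

```text
t 7.08 p [0.4863 0.3069 0.0939] tilt 25.49 tilthead 6.9 
X [ 0.427  0.051 -0.903] Y [0.895 0.114 0.43 ] Z [ 0.125 -0.992  0.003] q [ 0.699  0.11  -0.754  0.327 -0.238  2.098] F [-0.5  0.6 -0.1] w 0.0342
```

View pics/ts3.png

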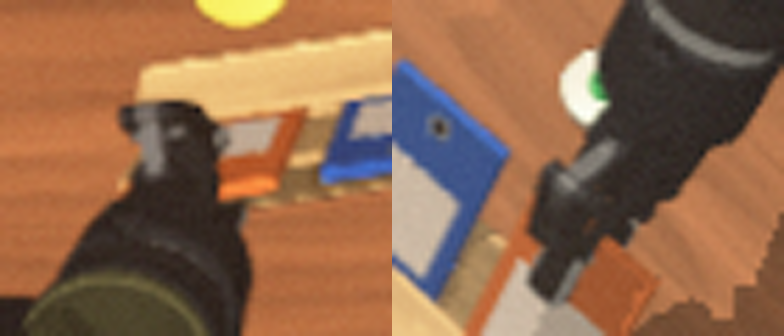

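{"api": "send_rows", "payload": {
  "commands": "0 0 0 0 0.8;0 0 0 0 0.9;0 0 0 0 1;0 0 0 0 1;0 0 0 0 1;0 0 0 0 1"
}}

```text
clock: 7.68
eef_pos: [0.4868, 0.3087, 0.0972]
orientation: [0.621, 0.574, 0.413, -0.337]
contact_force: [-4.0, -0.5, 6.2]
gripper_width: 0.0073
```

```bash
python3 -c "
from h import *
show()"
```

```text
t 7.68 p [0.4868 0.3087 0.0972] tilt 25.73 tilthead 7.3 
X [ 0.431  0.055 -0.901] Y [0.894 0.114 0.434] Z [ 0.127 -0.992 -0.   ] q [ 0.701  0.105 -0.752  0.328 -0.238  2.098] F [-4.  -0.5  6.2] w 0.0073
```

{"api": "send_rows", "payload": {
  "commands": "-1 0 0 0 1;-3 0 0 0 1;-5 0 0 0 1;-7.5 0 0 0 1;-10 0 0 0 1;-13 0 0 0 1;-16 0 0 0 1;-18 0 0 0 1;-18 0 0 0 1"
}}

```text
clock: 8.43
eef_pos: [0.4097, 0.3005, 0.2649]
orientation: [0.621, 0.576, 0.413, -0.334]
contact_force: [1.4, 0.5, -0.1]
gripper_width: 0.0076
```

```bash
python3 - <<'E'
from h import *
show()
t=cam("top");s=cam("scene")
cv2.imwrite("pics/ts4.png",np.hstack([cv2.resize(t["image"][60:260,100:300],(400,400)),cv2.resize(s["image"][90:290,180:380],(400,400))]))
E
```

```text
t 8.43 p [0.4097 0.3005 0.2649] tilt 26.08 tilthead 8.0 
X [ 0.435  0.061 -0.898] Y [0.891 0.113 0.44 ] Z [ 0.128 -0.992 -0.005] q [ 0.812 -0.183 -0.602  0.786 -0.278  2.204] F [ 1.4  0.5 -0.1] w 0.0076
```

View pics/ts4.png

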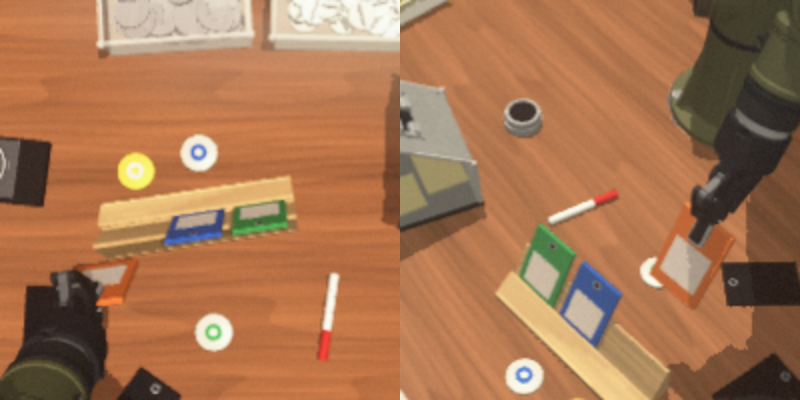

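```bash
python3 - <<'E'
from h import *
s=cam("scene");t=cam("top")
for uv in((78,14),(85,25),(100,60),(118,75),(140,108)):
    o,d=ray(s,uv)
    print(uv,[ (o+d*(z-o[2])/d[2]).round(2).tolist() for z in (0,.1,.2,.3,.4,.5)])
for uv in((425,130),(511,120),(511,140),(495,365),(470,200)):
    print(uv,onz(t,uv,0).round(2),onz(t,uv,.2).round(2))
p,M,_=pose();print(M.T@(np.array([.5,.1,.45])-p)*100,M.T@(np.array([.40,-.66,.5])-p)*100)
cv2.imwrite("pics/s5.png",cv2.resize(s["image"][0:200,0:267],(800,600)))
E
```

```text
(78, 14) [[0.5, -1.62, 0.0], [0.53, -1.4, 0.1], [0.56, -1.18, 0.2], [0.6, -0.97, 0.3], [0.63, -0.75, 0.4], [0.66, -0.53, 0.5]]
(85, 25) [[0.51, -1.47, 0.0], [0.54, -1.27, 0.1], [0.57, -1.07, 0.2], [0.6, -0.86, 0.3], [0.63, -0.66, 0.4], [0.67, -0.46, 0.5]]
(100, 60) [[0.56, -1.1, 0.0], [0.59, -0.94, 0.1], [0.61, -0.77, 0.2], [0.64, -0.6, 0.3], [0.67, -0.43, 0.4], [0.69, -0.27, 0.5]]
(118, 75) [[0.54, -0.93, 0.0], [0.57, -0.78, 0.1], [0.59, -0.63, 0.2], [0.62, -0.48, 0.3], [0.65, -0.33, 0.4], [0.68, -0.18, 0.5]]
(140, 108) [[0.55, -0.66, 0.0], [0.58, -0.53, 0.1], [0.61, -0.41, 0.2], [0.63, -0.29, 0.3], [0.66, -0.16, 0.4], [0.69, -0.04, 0.5]]
(425, 130) [ 0.63 -0.47  0.  ] [ 0.59 -0.37  0.2 ]
(511, 120) [ 0.66 -0.73  0.  ] [ 0.61 -0.59  0.2 ]
(511, 140) [ 0.6  -0.73  0.  ] [ 0.56 -0.58  0.2 ]
(495, 365) [-0.06 -0.63  0.  ] [ 0.02 -0.51  0.2 ]
(470, 200) [ 0.42 -0.59  0.  ] [ 0.41 -0.47  0.2 ]
[-14.4495123   14.17817286  20.8422022 ] [-27.40776686  -1.30371132  94.95964212]
```

View pics/s5.png

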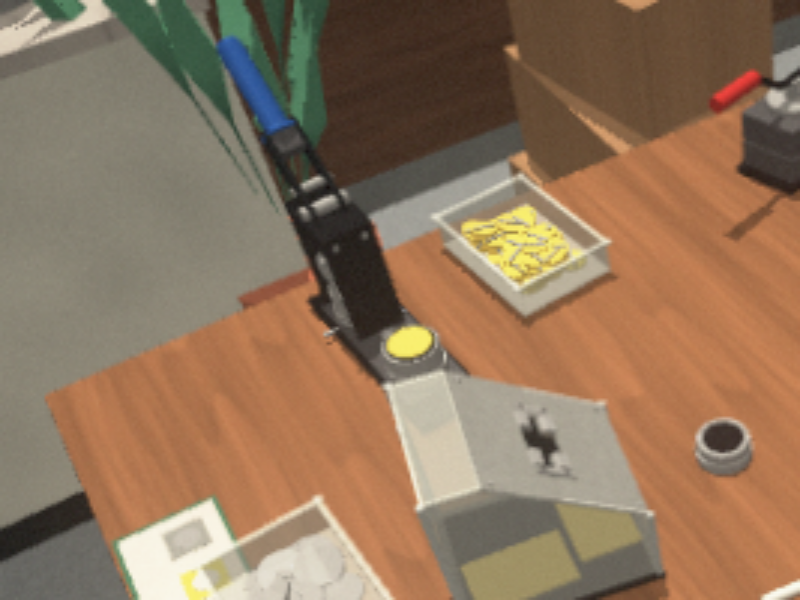

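```bash
python3 - <<'E'
from h import *
rel([.55,.1,.5]);rel([.55,-.2,.5])
E
```

```text
shift cm [-16.81  20.81  21.48]
shift cm [-18.45  17.38  51.24]
```

{"api": "send_rows", "payload": {
  "commands": "-4 1 0 0 1;-8 3 2 0 1;-11 6 5 0 1;-14 9 8.5 0.05 1;-16 12 12 0.1 1;-17 15 15.5 0.15 1;-17 17 19 0.2 1;-17 18 23 0.25 1;-17.5 18 27 0.3 1;-17.5 18 31 0.35 1;-18 17.4 35 0.37 1;-18 17.4 39 0.37 1"
}}

```text
clock: 9.63
eef_pos: [0.5339, -0.0512, 0.4938]
orientation: [0.505, 0.678, 0.345, -0.409]
contact_force: [0.9, 0.2, -1.2]
gripper_width: 0.007
```

```bash
python3 - <<'E'
from h import *
show();rel([.55,-.2,.52]);rel([.42,-.65,.53])
E
```

```text
t 9.63 p [ 0.5339 -0.0512  0.4938] tilt 25.58 tilthead 7.2 
X [ 0.428  0.054 -0.902] Y [ 0.88  -0.253  0.402] Z [-0.207 -0.966 -0.156] q [-0.175 -0.171 -0.08   1.233  0.128  1.668] F [ 0.9  0.2 -1.2] w 0.007
shift cm [-2.49  6.24 13.63]
shift cm [-11.41   6.61  59.62]
```

{"api": "send_rows", "payload": {
  "commands": "-2 3 4 0 1;-3 5 8 0 1;-4 6 12 0 1;-5 6.6 16 0 1;-6 6.6 20 0 1;-7 6.6 24 0 1;-8 6.6 28 0 1;-8.5 6.6 32 0 1;-9 6.6 36 0 1;-10 6.6 40 0 1;-11 6.6 44 0 1;-11.4 6.6 48 0 1"
}}

```text
clock: 10.63
eef_pos: [0.4455, -0.5297, 0.5468]
orientation: [0.504, 0.678, 0.345, -0.409]
contact_force: [1.6, -0.1, 0.2]
gripper_width: 0.0071
```

```bash
python3 - <<'E'
from h import *
show();rel([.42,-.65,.53]);rel([.52,-.82,.53])
E
```

```text
t 10.63 p [ 0.4455 -0.5297  0.5468] tilt 25.53 tilthead 7.4 
X [ 0.427  0.055 -0.902] Y [ 0.88  -0.255  0.401] Z [-0.208 -0.965 -0.157] q [-1.064  0.419  0.754  1.731  0.412  0.789] F [ 1.6 -0.1  0.2] w 0.0071
shift cm [-0.24  0.15 12.41]
shift cm [ 3.1  13.28 26.74]
```

{"api": "send_rows", "payload": {
  "commands": "0 2 4 0 1;0 4 8 0 1;0 6 11 0 1;0 9 14 0 1;0 12 17 0 1;0 12 17 0 1"
}}

```text
clock: 11.13
eef_pos: [0.4846, -0.652, 0.5088]
orientation: [0.514, 0.679, 0.327, -0.41]
contact_force: [0.9, -0.6, -0.6]
gripper_width: 0.0072
```

```bash
python3 - <<'E'
from h import *
show()
X=pose()[1][:,0]
h=np.radians(-13.85);T=np.array([np.sin(np.radians(35))*np.cos(h),np.sin(np.radians(35))*np.sin(h)]);d=T-X[:2];print("tilt want",d,np.degrees(np.arctan2(d[1],d[0])))
E
```

```text
t 11.13 p [ 0.4846 -0.652   0.5088] tilt 26.73 tilthead 2.9 
X [ 0.449  0.023 -0.893] Y [ 0.866 -0.258  0.429] Z [-0.221 -0.966 -0.136] q [-1.1    0.76   1.247  1.855  0.423  0.771] F [ 0.9 -0.6 -0.6] w 0.0072
tilt want [ 0.10771031 -0.16017642] -56.08122164315983
```

{"api": "send_rows", "payload": {
  "commands": "-1 8 6 0 1;-1 8 6 0 1"
}}

```text
clock: 11.3
eef_pos: [0.5083, -0.6745, 0.504]
orientation: [0.526, 0.678, 0.308, -0.41]
contact_force: [0.3, 0.4, -0.6]
gripper_width: 0.0072
```

{"api": "send_rows", "payload": {
  "commands": "-1 8 6 0 1;-1 8 6 0 1"
}}

```text
clock: 11.47
eef_pos: [0.53, -0.6964, 0.5018]
orientation: [0.538, 0.677, 0.289, -0.41]
contact_force: [-0.2, 0.7, -0.7]
gripper_width: 0.0075
```

```bash
cat >> h.py <<'E'
def want():
    X=pose()[1][:,0]
    h=np.radians(-13.85);T=np.array([np.sin(np.radians(35))*np.cos(h),np.sin(np.radians(35))*np.sin(h)]);d=T-X[:2];print("tilt want",d.round(3),np.degrees(np.arctan2(d[1],d[0])).round(1))
E
python3 - <<'E'
from h import *
show();want()
E
```

```text
t 11.47 p [ 0.53   -0.6964  0.5018] tilt 29.97 tilthead -5.8 
X [ 0.497 -0.05  -0.866] Y [ 0.833 -0.253  0.492] Z [-0.244 -0.966 -0.084] q [-1.077  0.789  1.25   1.719  0.427  0.831] F [-0.2  0.7 -0.7] w 0.0075
tilt want [ 0.06  -0.087] -55.4
```

{"api": "send_rows", "payload": {
  "commands": "-3 8 5.5 0 1;-3 8 5.5 0 1"
}}

```text
clock: 11.63
eef_pos: [0.5425, -0.7115, 0.5123]
orientation: [0.551, 0.676, 0.269, -0.409]
contact_force: [0.3, -0.5, 0.4]
gripper_width: 0.0069
```

{"api": "send_rows", "payload": {
  "commands": "-3 8 5.5 0 1;-3 8 5.5 0 1"
}}

```text
clock: 11.8
eef_pos: [0.5525, -0.7258, 0.5258]
orientation: [0.563, 0.674, 0.248, -0.408]
contact_force: [-0.1, 0.6, -0.5]
gripper_width: 0.0069
```

```bash
python3 - <<'E'
from h import *
show();want()
E
```

```text
t 11.8 p [ 0.5525 -0.7258  0.5258] tilt 33.94 tilthead -13.0 
X [ 0.544 -0.125 -0.83 ] Y [ 0.794 -0.243  0.557] Z [-0.271 -0.962 -0.033] q [-1.072  0.779  1.25   1.621  0.431  0.876] F [-0.1  0.6 -0.5] w 0.0069
tilt want [ 0.013 -0.012] -43.4
```

{"api": "send_rows", "payload": {
  "commands": "-0.8 2.2 1.2 0 1;-0.8 2.2 1.2 0 1"
}}

```text
clock: 11.97
eef_pos: [0.5581, -0.7298, 0.5362]
orientation: [0.57, 0.673, 0.237, -0.407]
contact_force: [0.1, 0.4, -1.1]
gripper_width: 0.0071
```

```bash
python3 - <<'E'
from h import *
show();want()
p,M,_=pose()
h=np.radians(-13.85);py=np.array([-np.sin(h),np.cos(h),0]);print("roll err: plate y in tool",M.T@py)
# box frame from plate corners
top={"TL":((.6617,-.1287),(.6674,-.1267),(.076,.09)),"TR":((.6224,-.302),(.6235,-.2954),(.076,-.09)),"BL":((.5103,-.0915),(.5103,-.0865),(-.085,.09)),"BR":((.4651,-.2647),(.4697,-.2603),(-.085,-.09)),"tTL":((.7201,-.1418),(.7249,-.1397),(.135,.09)),"tTR":((.6808,-.3172),(.6801,-.3099),(.135,-.09))}
for i in(0,1):
    A=np.array([v[i] for v in top.values()]);B=np.array([v[2] for v in top.values()])
    ca,cb=A.mean(0),B.mean(0);H=((A-ca)[:,:,None]*(B-cb)[:,None,:]).sum(0);U,_,V=np.linalg.svd(H);Rm=U@V
    print(np.degrees(np.arctan2(Rm[1,0],Rm[0,0])),ca-Rm@cb,(A-ca-(B-cb)@Rm.T).round(4).tolist())
E
```

```text
t 11.97 p [ 0.5581 -0.7298  0.5362] tilt 35.06 tilthead -14.5 
X [ 0.556 -0.144 -0.819] Y [ 0.783 -0.238  0.574] Z [-0.277 -0.961 -0.02 ] q [-1.069  0.772  1.25   1.6    0.432  0.889] F [ 0.1  0.4 -1.1] w 0.0071
tilt want [0.001 0.007] 82.8
roll err: plate y in tool [-0.00653957 -0.04363881 -0.99902597]
-13.46569809669573 [ 0.56922127 -0.19786975] [[-0.0024, -0.0007], [0.0002, 0.0011], [0.0028, -0.0009], [-0.0005, 0.0009], [-0.0014, -0.0], [0.0012, -0.0004]]
-13.866871002313061 [ 0.57187408 -0.19301733] [[0.0002, -0.0028], [-0.0006, 0.0032], [-0.0006, -0.0012], [0.0019, -0.0003], [0.0004, -0.0017], [-0.0013, 0.0028]]
```

```bash
python3 - <<'E'
from h import *
rel([.53,-.45,.48]);rel([.501,-.18,.30])
E
```

```text
shift cm [ -0.99 -12.09 -25.99]
shift cm [  8.25 -31.12 -50.76]
```

{"api": "send_rows", "payload": {
  "commands": "-0.2 -1.5 -3.5 0 1;-0.4 -3 -7 0 1;-0.6 -5 -10.5 0 1;-0.7 -6.5 -14 -0.044 1;-0.8 -8.5 -17.5 -0.044 1;-0.9 -10 -21 -0.044 1;-1 -12 -25 -0.044 1;0 -14.5 -28 -0.044 1;1.5 -17 -31 -0.044 1;3 -19.5 -34 -0.044 1;4 -22 -37 -0.044 1;5 -24 -40 -0.044 1"
}}

```text
clock: 12.97
eef_pos: [0.5109, -0.3259, 0.3853]
orientation: [0.585, 0.661, 0.246, -0.402]
contact_force: [1.3, 1.1, -0.5]
gripper_width: 0.0071
```

```bash
python3 - <<'E'
from h import *
show();rel([.501,-.18,.275])
E
```

```text
t 12.97 p [ 0.5109 -0.3259  0.3853] tilt 35.1 tilthead -14.5 
X [ 0.557 -0.144 -0.818] Y [ 0.794 -0.196  0.575] Z [-0.243 -0.97   0.006] q [-0.705 -0.17  -0.406  0.771  0.254  1.183] F [ 1.3  1.1 -0.5] w 0.0071
shift cm [  6.37  -9.98 -13.98]
```

{"api": "send_rows", "payload": {
  "commands": "1.5 -2.5 -3.5 0 1;3 -5 -7 0 1;4.5 -7.5 -10.5 0 1;6.4 -10 -14 0 1;6.4 -10 -14 0 1;6.4 -10 -14 0 1;6.4 -10 -14 0 1"
}}

```text
clock: 13.55
eef_pos: [0.5009, -0.1789, 0.275]
orientation: [0.585, 0.66, 0.247, -0.401]
contact_force: [0.8, -0.6, -0.6]
gripper_width: 0.007
```

```bash
cat >> h.py <<'E'
S=np.array([.571,-.197,.170]);hb=np.radians(-13.65)
c35,s35=np.cos(np.radians(35)),np.sin(np.radians(35))
Pn=np.array([-s35*np.cos(hb),-s35*np.sin(hb),c35]);Px=np.array([c35*np.cos(hb),c35*np.sin(hb),s35]);Py=np.array([-np.sin(hb),np.cos(hb),0])
def crop(r,x,y,w,h,k,fn,pts=()):
    c=cv2.resize(r["image"][y:y+h,x:x+w],None,fx=k,fy=k,interpolation=cv2.INTER_CUBIC)
    for P in pts:
        u=(proj(r,P)[0]-[x,y]+.5)*k-.5;cv2.circle(c,tuple(int(v) for v in u),3,(255,0,255),-1)
    cv2.imwrite("pics/"+fn,c)
E
python3 - <<'E'
from h import *
show();p,M,_=pose();X,Y,Z=M.T
print("TCP in plate frame",[round(float((p-S)@v),4) for v in(Px,Py,Pn)])
t=cam("top");s=cam("scene")
pts=[S+.041*Py,S-.041*Py]+[p+.083*X+e*Z+f*Y for e in(-.038,.038) for f in(-.004,.004)]
crop(t,300,80,110,110,6,"t6.png",pts);crop(s,120,90,110,110,6,"s6.png",pts)
E
```

```text
t 13.55 p [ 0.5009 -0.1789  0.275 ] tilt 35.11 tilthead -14.4 
X [ 0.557 -0.143 -0.818] Y [ 0.795 -0.194  0.575] Z [-0.241 -0.971  0.006] q [-0.393 -0.317 -0.769  0.511  0.081  1.444] F [ 0.8 -0.6 -0.6] w 0.007
TCP in plate frame [0.001, 0.0011, 0.1275]
```

View pics/t6.png

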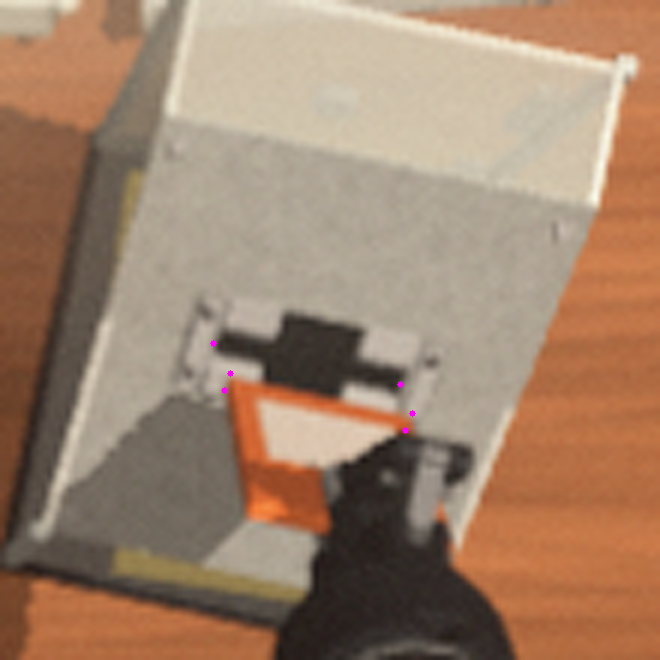

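View pics/s6.png

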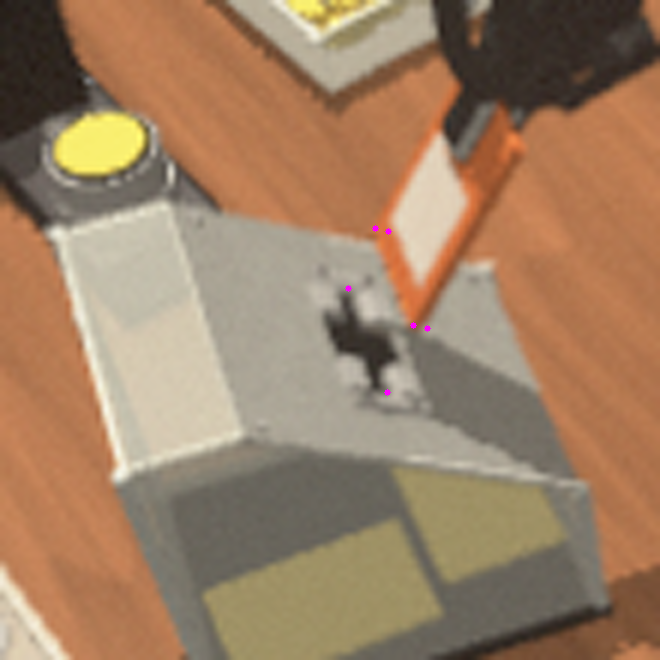

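```bash
python3 - <<'E'
from h import *
t=cam("top");s=cam("scene")
crop(t,325,125,55,45,14,"t7.png");crop(s,165,100,50,50,12,"s7.png")
E
```

```text
(no output)
```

View pics/t7.png

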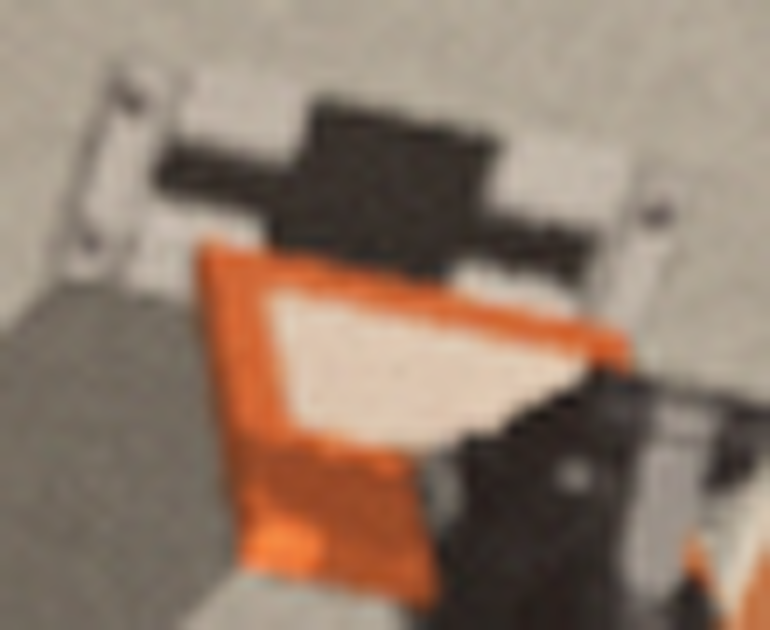

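View pics/s7.png

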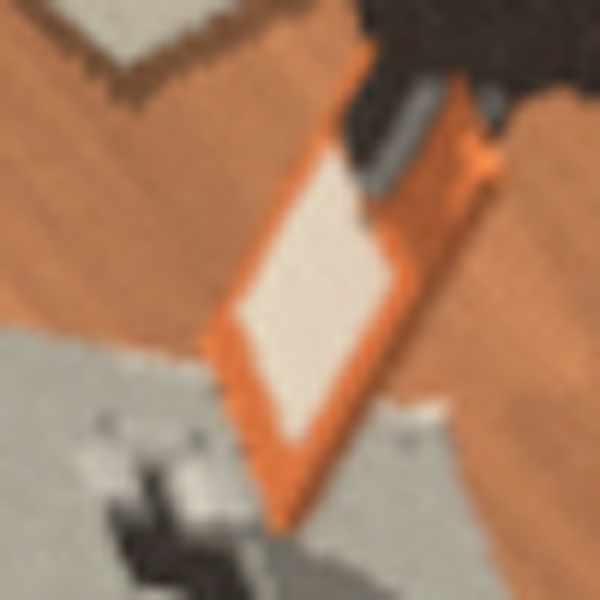

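```bash
python3 - <<'E'
from h import *
t=cam("top");s=cam("scene");p,M,_=pose()
T=lambda u,v:(325+(u+.5)/14-.5,125+(v+.5)/14-.5)
C=lambda u,v:(165+(u+.5)/12-.5,100+(v+.5)/12-.5)
c4=lambda u,v:(125+(u+.5)/6-.5,115+(v+.5)/6-.5)
for n,a,b in[("noseL",T(203,243),C(282,530)),("noseR",T(630,340),C(210,345)),("slotL",T(160,172),c4(345,238)),("slotR",T(595,255),c4(316,145))]:
    P,e=tri(t,a,s,b);print(n,P.round(4),round(e,4),"tool",(M.T@(P-p)).round(4),"plate",[round(float((P-S)@v),4) for v in(Px,Py,Pn)])
print(proj(t,S+.041*Py),proj(t,S-.041*Py),T(160,172),T(595,255))
print(proj(s,S+.041*Py),proj(s,S-.041*Py),c4(345,238),c4(316,145))
E
```

```text
noseL [ 0.5596 -0.1579  0.207 ] 0.0001 tool [ 0.0852  0.0016 -0.0371] plate [0.0046, 0.0353, 0.042]
noseR [ 0.5409 -0.233   0.2034] 0.0012 tool [ 0.0887 -0.0006  0.0403] plate [0.0021, -0.0421, 0.0393]
slotL [ 0.5828 -0.1611  0.1706] 0.0057 tool [ 0.1284 -0.0003 -0.0399] plate [0.0028, 0.0377, -0.0012]
slotR [ 0.5636 -0.2395  0.1649] 0.0023 tool [ 0.1338 -0.0035  0.0408] plate [-0.0006, -0.043, -0.0058]
[[335.08829795 136.82077399]] [[366.3652934  143.58842447]] (335.9642857142857, 136.82142857142858) (367.0357142857143, 142.75)
[[184.23317592 155.0308755 ]] [[177.59049506 137.72668722]] (182.08333333333334, 154.25) (177.25, 138.75)
```

{"api": "send_rows", "payload": {
  "commands": "1.2 0.1 -0.1 0 1;2.4 0.1 -0.1 0 1;3.4 0.1 -0.1 0 1;4.2 0.1 -0.1 0 1;5 0.1 -0.1 0 1;5.8 0.1 -0.1 0 1"
}}

```text
clock: 14.35
eef_pos: [0.5347, -0.1893, 0.2283]
orientation: [0.584, 0.661, 0.245, -0.402]
contact_force: [-2.2, 1.0, -1.5]
gripper_width: 0.0072
```

```bash
python3 - <<'E'
from h import *
show();p,M,_=pose()
print("TCP in plate frame",[round(float((p-S)@v),4) for v in(Px,Py,Pn)])
t=cam("top");s=cam("scene")
crop(t,310,105,75,75,5,"a.png");crop(s,140,90,75,75,5,"b.png")
cv2.imwrite("pics/ts8.png",np.hstack([cv2.imread("pics/a.png"),cv2.imread("pics/b.png")]))
E
```

```text
t 14.35 p [ 0.5347 -0.1893  0.2283] tilt 35.11 tilthead -14.7 
X [ 0.556 -0.146 -0.818] Y [ 0.794 -0.197  0.575] Z [-0.245 -0.969  0.006] q [-0.382 -0.202 -0.802  0.361  0.072  1.457] F [-2.2  1.  -1.5] w 0.0072
TCP in plate frame [0.0031, -0.0011, 0.069]
```

View pics/ts8.png

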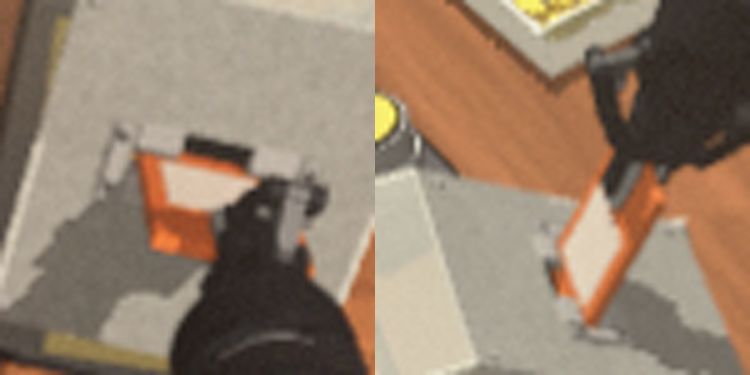

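{"api": "send_rows", "payload": {
  "commands": "1 0 0 0 1;2 0 0 0 1;3 0 0 0 1;3.8 0 0 0 1;4.6 0 0 0 1;5.3 0 0 0 1;5.3 0 0 0 1"
}}

```text
clock: 15.03
eef_pos: [0.5644, -0.1968, 0.1832]
orientation: [0.584, 0.661, 0.246, -0.403]
contact_force: [-0.8, 0.2, -1.5]
gripper_width: 0.0075
```

```bash
cat >> h.py <<'E'
def look(n):
    show();p,M,_=pose()
    print("TCP in plate frame",[round(float((p-S)@v),4) for v in(Px,Py,Pn)])
    t=cam("top");s=cam("scene")
    crop(t,310,105,75,75,5,"a.png");crop(s,140,90,75,75,5,"b.png")
    cv2.imwrite("pics/"+n,np.hstack([cv2.imread("pics/a.png"),cv2.imread("pics/b.png")]))
E
python3 -c "
from h import *
look('ts9.png')"
```

```text
t 15.03 p [ 0.5644 -0.1968  0.1832] tilt 35.0 tilthead -14.7 
X [ 0.555 -0.145 -0.819] Y [ 0.795 -0.198  0.574] Z [-0.245 -0.969  0.006] q [-0.372 -0.086 -0.822  0.227  0.067  1.465] F [-0.8  0.2 -1.5] w 0.0075
TCP in plate frame [0.0022, -0.0013, 0.0145]
```

View pics/ts9.png

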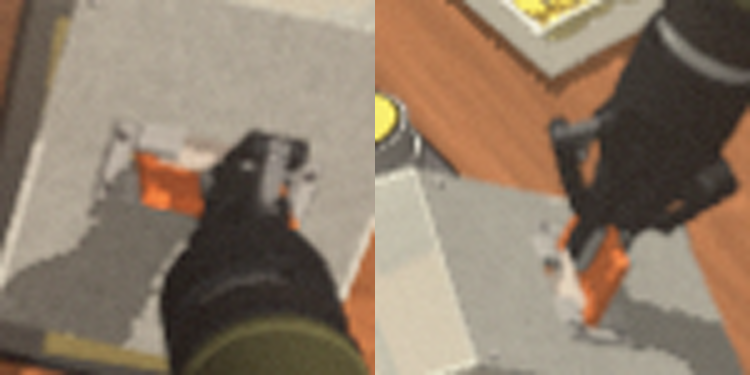

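{"api": "send_rows", "payload": {
  "commands": "0.4 0 0 0 1;0.8 0 0 0 1;0.8 0 0 0 1;0.8 0 0 0 0.7;0.8 0 0 0 0.7;0.8 0 0 0 0.7;-1 0 0 0 0.7;-3 0 0 0 0.7;-5 0 0 0 0.7;-6.5 0 0 0 0.7;-6.5 0 0 0 0.7"
}}

```text
clock: 16.05
eef_pos: [0.5293, -0.1878, 0.2415]
orientation: [0.585, 0.661, 0.243, -0.401]
contact_force: [0.1, 0.0, 0.7]
gripper_width: 0.0254
```

```bash
python3 -c "
from h import *
look('ts10.png')"
```

```text
t 16.05 p [ 0.5293 -0.1878  0.2415] tilt 35.39 tilthead -14.7 
X [ 0.56  -0.147 -0.815] Y [ 0.791 -0.196  0.579] Z [-0.245 -0.969  0.007] q [-0.384 -0.23  -0.793  0.393  0.074  1.455] F [0.1 0.  0.7] w 0.0254
TCP in plate frame [0.006, -0.0009, 0.0831]
```

View pics/ts10.png

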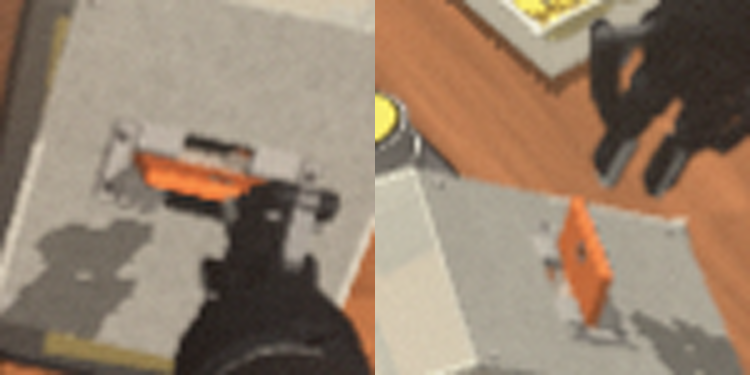

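{"api": "send_rows", "payload": {
  "commands": "0 0 0 0 1;0 0 0 0 1;1.5 0 0 0 1;3 0 0 0 1;3.8 0 0 0 1;4.6 -0.1 0 0 1;5.4 -0.2 0 0 1;6.2 -0.2 0 0 1"
}}

```text
clock: 16.82
eef_pos: [0.5607, -0.1959, 0.1847]
orientation: [0.584, 0.661, 0.246, -0.403]
contact_force: [-11.8, 3.5, 4.5]
gripper_width: -0.0003
```

```bash
python3 -c "
from h import *
look('ts11.png')"
```

```text
t 16.82 p [ 0.5607 -0.1959  0.1847] tilt 35.01 tilthead -14.7 
X [ 0.555 -0.146 -0.819] Y [ 0.795 -0.198  0.574] Z [-0.245 -0.969  0.006] q [-0.373 -0.096 -0.827  0.232  0.067  1.464] F [-11.8   3.5   4.5] w -0.0003
TCP in plate frame [0.0, -0.0014, 0.018]
```

View pics/ts11.png

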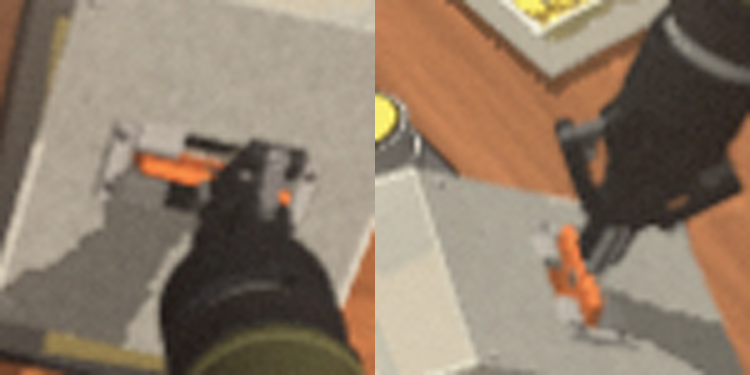

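```bash
python3 -c "
from h import *
t=cam('top');s=cam('scene')
crop(t,325,120,45,40,9,'a.png');crop(s,160,125,45,40,9,'b.png')
cv2.imwrite('pics/ts12.png',np.hstack([cv2.imread('pics/a.png'),cv2.imread('pics/b.png')]))"
```

```text
(no output)
```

View pics/ts12.png

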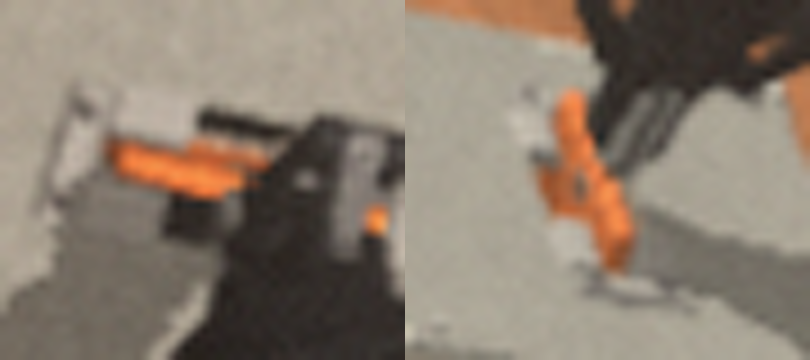

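{"api": "send_rows", "payload": {
  "commands": "0.5 0.1 0 0 1;1 0.2 0 0 1;1.5 0.2 0 0 1;1.5 0.2 0 0 1"
}}

```text
clock: 17.35
eef_pos: [0.5726, -0.199, 0.1749]
orientation: [0.585, 0.661, 0.245, -0.402]
contact_force: [-0.0, 0.3, 0.3]
gripper_width: 0.0002
```

```bash
python3 -c "
from h import *
show();p,M,s=pose();F=s['contact_force']
print('TCP in plate frame',[round(float((p-S)@v),4) for v in(Px,Py,Pn)],'F',[round(float(F@v),1) for v in(Px,Py,Pn)])
t=cam('top');s=cam('scene')
crop(t,325,120,45,40,9,'a.png');crop(s,160,125,45,40,9,'b.png')
cv2.imwrite('pics/ts13.png',np.hstack([cv2.imread('pics/a.png'),cv2.imread('pics/b.png')]))"
```

```text
t 17.35 p [ 0.5726 -0.199   0.1749] tilt 35.2 tilthead -14.7 
X [ 0.558 -0.146 -0.817] Y [ 0.793 -0.197  0.576] Z [-0.245 -0.97   0.006] q [-0.37  -0.059 -0.823  0.196  0.066  1.467] F [-0.   0.3  0.3] w 0.0002
TCP in plate frame [0.0045, -0.0016, 0.0028] F [0.1, 0.2, 0.3]
```

View pics/ts13.png

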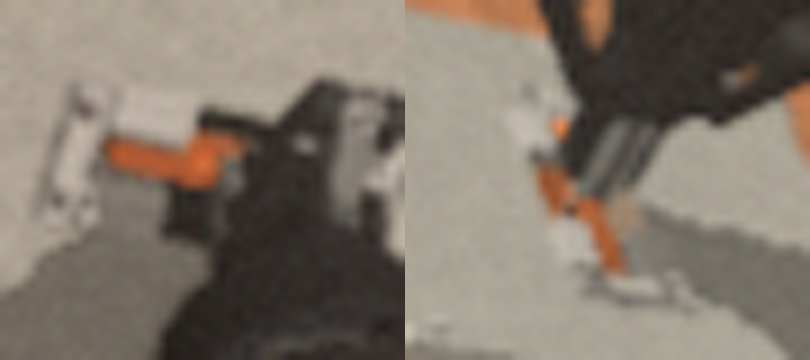

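{"api": "send_rows", "payload": {
  "commands": "0.4 -0.2 0 0 1;0.8 -0.2 0 0 1;1.2 -0.3 0 0 1;1.4 -0.3 0 0 1;1.4 -0.3 0 0 1"
}}

```text
clock: 17.87
eef_pos: [0.5776, -0.2003, 0.1614]
orientation: [0.584, 0.661, 0.245, -0.402]
contact_force: [-0.7, 0.3, 0.9]
gripper_width: 0.0
```

```bash
python3 -c "
from h import *
show();p,M,s=pose();F=s['contact_force']
print('TCP in plate frame',[round(float((p-S)@v),4) for v in(Px,Py,Pn)],'F',[round(float(F@v),1) for v in(Px,Py,Pn)])
t=cam('top');s=cam('scene')
crop(t,320,115,80,75,5,'a.png');crop(s,130,115,80,75,5,'b.png')
cv2.imwrite('pics/ts14.png',np.hstack([cv2.imread('pics/a.png'),cv2.imread('pics/b.png')]))"
```

```text
t 17.87 p [ 0.5776 -0.2003  0.1614] tilt 35.15 tilthead -14.7 
X [ 0.557 -0.146 -0.818] Y [ 0.794 -0.197  0.576] Z [-0.245 -0.97   0.006] q [-0.369 -0.03  -0.832  0.159  0.065  1.468] F [-0.7  0.3  0.9] w 0.0
TCP in plate frame [0.001, -0.0017, -0.0112] F [-0.1, 0.1, 1.1]
```

View pics/ts14.png

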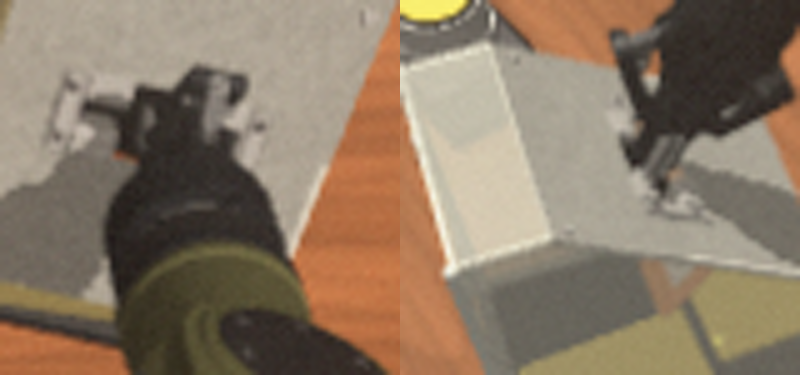

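{"api": "send_rows", "payload": {
  "commands": "0 0 0 0 1;0 0 0 0 1;-1.5 0 0 0 1;-3.5 0 0 0 1;-6 0 0 0 1;-9 0 0 0 1;-12 0 0 0 1;-14 -1 0 0 1;-14 -3 0 0 1;-14 -5 0 0 1;-14 -5 0 0 1"
}}

```text
clock: 18.88
eef_pos: [0.4564, -0.1689, 0.2447]
orientation: [0.583, 0.661, 0.246, -0.403]
contact_force: [-0.9, 0.9, -1.0]
gripper_width: 0.0001
```

```bash
python3 -c "
from h import *
show()
t=cam('top');s=cam('scene')
crop(t,300,70,105,125,4.5,'a.png');crop(s,115,90,70,125,4.5,'b.png')
crop(t,295,80,110,115,4,'a.png');crop(s,120,100,90,115,4,'b.png')
cv2.imwrite('pics/ts15.png',np.hstack([cv2.imread('pics/a.png'),cv2.imread('pics/b.png')]))
cv2.imwrite('pics/full_t.png',np.hstack([t['image'],s['image']])[:,:,:][::1])
cv2.imwrite('pics/full.png',cv2.resize(np.hstack([t['image'],s['image']]),(800,300)))"
```

```text
t 18.88 p [ 0.4564 -0.1689  0.2447] tilt 34.94 tilthead -14.7 
X [ 0.554 -0.145 -0.82 ] Y [ 0.795 -0.198  0.573] Z [-0.245 -0.969  0.006] q [-0.417 -0.398 -0.884  0.481  0.092  1.429] F [-0.9  0.9 -1. ] w 0.0001
```

View pics/ts15.png

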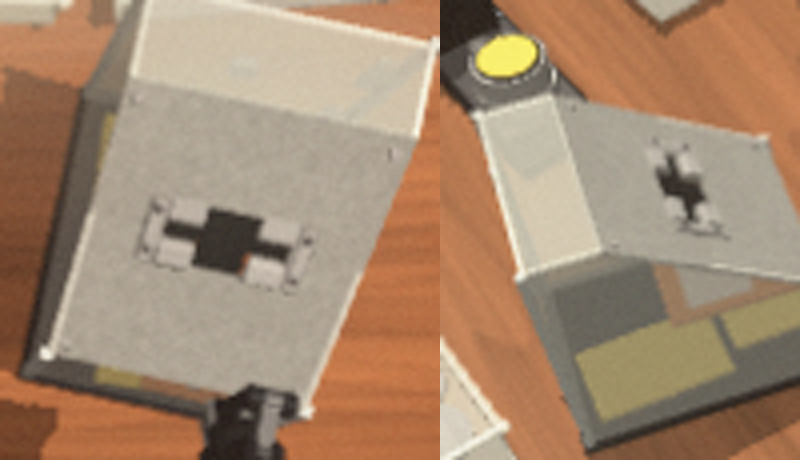

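View pics/full.png

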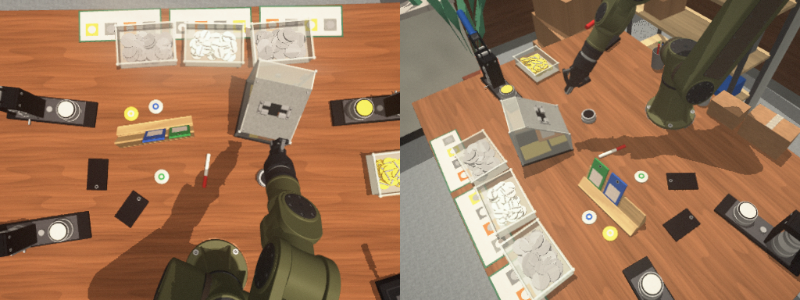

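{"api": "send_rows", "payload": {
  "commands": "-2 -4 0 0 1;-2 -6 0 0 1;-2 -6 0 0 1;-2 -6 0 0 1;-2 -6 0 0 1;-2 -6 0 0 1;-2 -6 0 0 1"
}}

```text
clock: 19.57
eef_pos: [0.4024, -0.1558, 0.2306]
orientation: [0.585, 0.661, 0.244, -0.401]
contact_force: [-0.6, 0.5, 0.4]
gripper_width: -0.0001
```

```bash
python3 -c "
from h import *
show()
t=cam('top');s=cam('scene')
crop(t,328,120,50,40,8,'a.png')
a0=cv2.resize(cv2.imread('pics/top0.png')[120:160,328:378],None,fx=8,fy=8,interpolation=cv2.INTER_CUBIC)
cv2.imwrite('pics/a16.png',np.hstack([a0,cv2.imread('pics/a.png')]))
crop(s,130,110,100,105,5.7,'b16.png')
print('slot floor pts', proj(s,[[.57,-.2,.006]]))
import pickle
"
```

```text
t 19.57 p [ 0.4024 -0.1558  0.2306] tilt 35.28 tilthead -14.7 
X [ 0.559 -0.147 -0.816] Y [ 0.792 -0.196  0.578] Z [-0.245 -0.97   0.006] q [-0.458 -0.528 -0.98   0.513  0.116  1.394] F [-0.6  0.5  0.4] w -0.0001
slot floor pts [[189.02247667 177.5120422 ]]
```

View pics/a16.png

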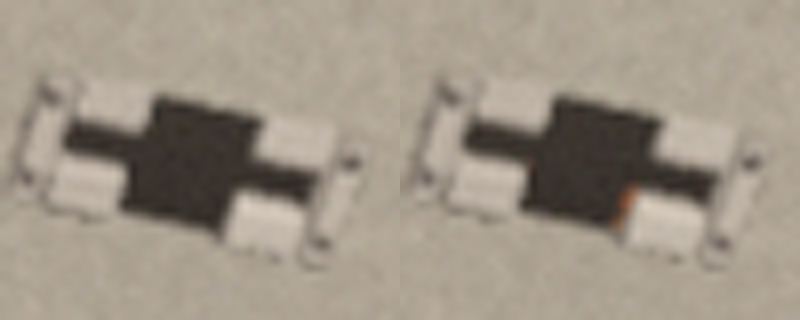

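View pics/b16.png

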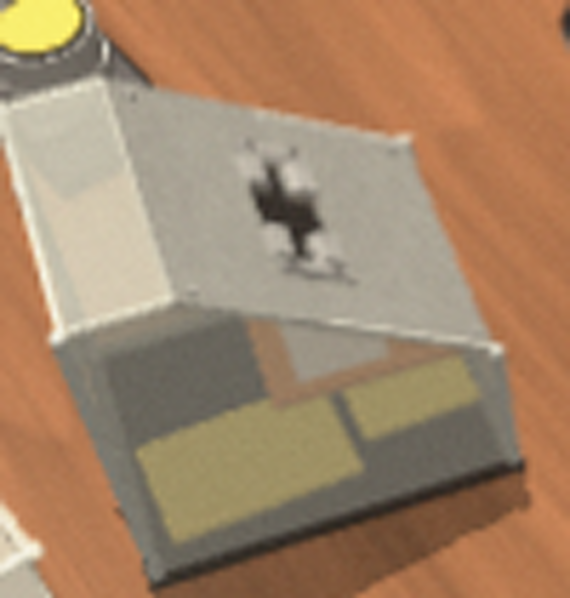

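```bash
python3 -c "
from h import *
t=cam('top');s=cam('scene')
f=lambda u,v:(130+(u+.5)/5.7-.5,110+(v+.5)/5.7-.5)
hbx=lambda P:[round(float(v),3) for v in ((P-[.571,-.197,0])@np.array([np.cos(hb),np.sin(hb),0]),(P-[.571,-.197,0])@Py,P[2])]
for z in(.014,.022,.04,.06):
    A,B,C=[onz(s,f(*q),z) for q in((279,405),(248,322),(445,358))]
    a,b=B-A,C-A;print(z,hbx(A),hbx(B),hbx(C),'lens',np.linalg.norm(a).round(3),np.linalg.norm(b).round(3),'ang',np.degrees(np.arccos(a@b/np.linalg.norm(a)/np.linalg.norm(b))).round(1))
# sight line through sliver
o,d=ray(t,(328+(627-400)/8,120+205/8))
for n in(.17,.15,.1,.05,.02):
    P=o+d*(n-o[2])/d[2];print(hbx(P),'plate',[round(float((P-S)@v),3) for v in(Px,Py,Pn)])
crop(t,296,150,70,45,11,'a17.png');crop(s,160,150,60,45,11,'b17.png')
"
```

```text
0.014 [0.038, 0.003, 0.014] [0.039, -0.07, 0.014] [-0.067, 0.007, 0.014] lens 0.073 0.106 ang 93.1
0.022 [0.038, 0.009, 0.022] [0.039, -0.063, 0.022] [-0.066, 0.014, 0.022] lens 0.072 0.105 ang 93.1
0.04 [0.039, 0.024, 0.04] [0.04, -0.047, 0.04] [-0.064, 0.029, 0.04] lens 0.071 0.103 ang 93.1
0.06 [0.04, 0.041, 0.06] [0.041, -0.028, 0.06] [-0.061, 0.045, 0.06] lens 0.07 0.101 ang 93.1
[-0.011, -0.017, 0.17] plate [-0.009, -0.017, 0.006]
[-0.006, -0.022, 0.15] plate [-0.016, -0.022, -0.013]
[0.007, -0.034, 0.1] plate [-0.034, -0.034, -0.062]
[0.02, -0.046, 0.05] plate [-0.052, -0.046, -0.11]
[0.028, -0.053, 0.02] plate [-0.063, -0.053, -0.139]
```

View pics/a17.png

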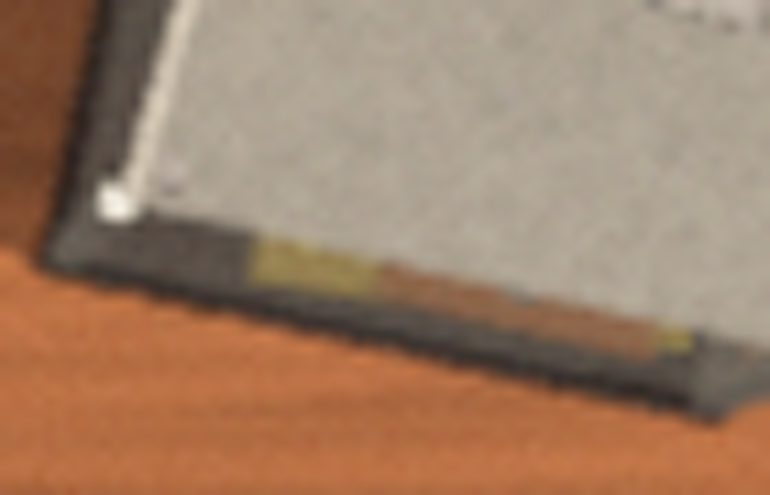

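View pics/b17.png

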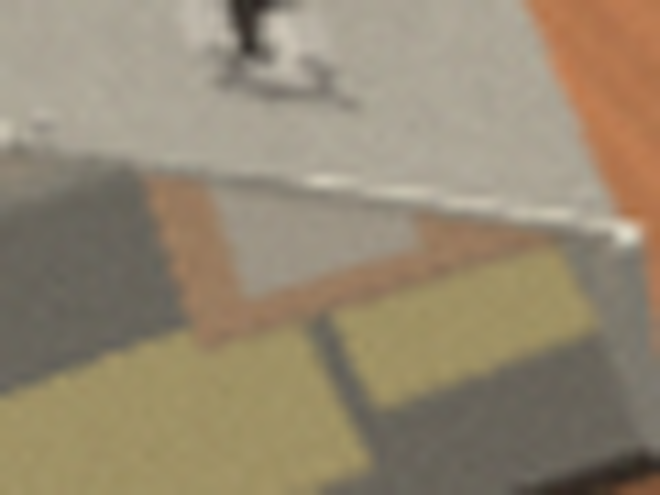

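```bash
python3 -c "
from h import *
t=cam('top');s=cam('scene')
for r,n,(x,y,w,h) in((t,'top',(328,122,48,34)),(s,'scene',(168,130,30,40))):
    a=cv2.imread(f'pics/{n}0.png')[y:y+h,x:x+w].astype(int);b=r['image'][y:y+h,x:x+w].astype(int)
    d=np.abs(a-b).max(2);print(n,np.median(d));ys,xs=np.where(d>22);print([(int(i+x),int(j+y),a[j,i].tolist(),b[j,i].tolist()) for i,j in zip(xs,ys)][:25])
"
```

```text
top 3.0
[(356, 143, [47, 54, 60], [51, 67, 88]), (357, 143, [65, 73, 80], [64, 81, 107]), (355, 144, [44, 49, 56], [46, 57, 81]), (356, 144, [55, 62, 70], [59, 82, 125]), (357, 144, [107, 118, 127], [109, 129, 158]), (355, 145, [39, 47, 51], [44, 61, 90]), (356, 145, [68, 76, 84], [73, 94, 138]), (355, 146, [47, 53, 60], [54, 68, 90]), (356, 146, [91, 98, 107], [92, 108, 134]), (354, 147, [38, 45, 54], [47, 56, 78]), (355, 147, [61, 65, 72], [63, 79, 110]), (354, 148, [60, 69, 75], [70, 84, 107]), (355, 148, [78, 85, 93], [90, 108, 134])]
scene 2.0
[(173, 166, [97, 106, 110], [100, 119, 137]), (174, 166, [95, 105, 108], [100, 122, 147]), (175, 166, [100, 109, 112], [99, 122, 145]), (176, 166, [98, 107, 112], [105, 125, 147]), (177, 166, [104, 113, 116], [108, 127, 144]), (173, 167, [90, 100, 103], [93, 112, 131]), (174, 167, [94, 102, 105], [93, 119, 151]), (175, 167, [90, 101, 103], [93, 121, 150]), (176, 167, [92, 99, 102], [96, 122, 151]), (177, 167, [92, 103, 106], [100, 125, 153]), (178, 167, [94, 103, 108], [106, 129, 151]), (179, 167, [95, 103, 109], [119, 138, 151]), (180, 167, [98, 107, 110], [127, 143, 152]), (181, 167, [94, 103, 107], [125, 142, 148]), (182, 167, [95, 105, 108], [128, 141, 148]), (183, 167, [94, 106, 108], [125, 140, 146]), (184, 167, [99, 110, 115], [119, 133, 138]), (173, 168, [91, 100, 105], [93, 113, 130]), (174, 168, [92, 99, 103], [92, 119, 150]), (175, 168, [93, 102, 107], [94, 120, 150]), (176, 168, [92, 101, 104], [93, 122, 152]), (177, 168, [92, 102, 106], [95, 122, 152]), (178, 168, [92, 102, 106], [98, 123, 151]), (179, 168, [90, 100, 102], [115, 135, 154]), (180, 168, [91, 101, 103], [135, 151, 159])]
```

```bash
python3 -c "
from h import *
t=cam('top');s=cam('scene')
for r,n in((t,'top'),(s,'scene')):
    a=cv2.imread(f'pics/{n}0.png');print(n)
    for nm,P,z in(('badge_a',(.585,.22),.009),('badge_b',(.57,.31),.009),('badge_c',(.354,.2),.009),('die',(.342,-.2),.03),('blue',(.49,.21),.1),('green',(.505,.12),.1),('marker',(.375,.03),.01)):
        u=proj(r,[*P,z])[0].astype(int);x,y=u-14
        A=a[y:y+28,x:x+28];B=r['image'][y:y+28,x:x+28]
        sh=cv2.phaseCorrelate(cv2.cvtColor(A,6).astype(np.float32),cv2.cvtColor(B,6).astype(np.float32)) if A.shape==B.shape else None
        print(nm,u,sh and np.round(sh[0],2),round(float(np.abs(A.astype(int)-B).mean()),1))
show()
cv2.imwrite('pics/end.png',t['image'])
"
```

```text
top
badge_a [198 149] [-0.05 -0.02] 1.7
badge_b [168 155] [0.08 0.  ] 1.6
badge_c [205 226] [0.01 0.01] 1.7
die [341 227] [ 0.28 -0.27] 45.4
blue [197 177] [ 0.04 -0.01] 2.0
green [229 171] [ 0.01 -0.  ] 1.8
marker [262 217] [0.   0.01] 4.9
scene
badge_a [254 268] [-0.  0.] 1.5
badge_b [276 288] [-0.1   0.03] 1.4
badge_c [309 224] [ 0.01 -0.19] 4.2
die [241 144] [ 0.43 -0.34] 21.2
blue [278 234] [-0.03  0.01] 1.7
green [256 215] [0.04 0.06] 1.8
marker [272 192] [0.   0.16] 16.0
t 19.97 p [ 0.4011 -0.1554  0.2294] tilt 35.2 tilthead -14.7 
X [ 0.558 -0.146 -0.817] Y [ 0.793 -0.197  0.576] Z [-0.245 -0.969  0.006] q [-0.459 -0.53  -0.982  0.514  0.116  1.394] F [ 0.5 -0.1  0.1] w 0.0003
```

View pics/end.png

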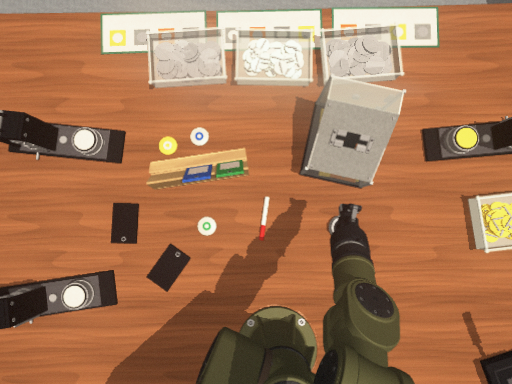

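```bash
python3 -c "
from workcell import ticket
print(ticket.finish_job())"
```

```text
the job is handed in; nothing more can be done
None
```

The orange tag is in the return box, and I handed the job in at about 20 s of the 51 s allowed.

**How it went:** The moves cannot tilt the tool, so I pushed the arm past its reach limit to tilt it 25° for the rail and 35° for the slot. I drew the tag out of the rail along its length and put it nose first into the slot. I then let go and pushed the tail about 11 mm past the face with the fingers closed. The highest wrist force I read was about 13 N.

**Last checks:**
- **Tag:** it lies flat on the box floor. The corner angle measured 93° and the width about 72 mm, against the real 76 mm.
- **Flap:** in the scene view the slot and notch look the same as at the start, so I take the flap as shut. The top view shows a thin orange sliver at one notch edge. Its sight line lands on the tag lying on the floor, so I read it as a gap beside the flap. I had no direct reading of the flap angle.
- **Other things:** blue and green tags, badges and marker show no shift (under 0.2 pixel). The arm partly hid the die at the end and its shadow changed the picture there. I measured 0.3–0.5 pixel there, so that check is weak, but the gripper tip stayed about 0.2 m above the table there.
- **Robot:** clear of everything, with readings near zero force.

The two cameras disagreed by about 3–5 mm, which the slot's chamfer took up.

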